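# Take the spring clips off a drive plate

## Robot

A 6-joint arm with a two-finger parallel gripper is mounted at the origin on the work surface. World frame = base frame: x ahead of the robot, y to its left, z up, the work surface at z = 0. Lengths are in mm, angles in rad, forces in N, time in s.
With the tool pointing down it reaches from about 225 to 725 mm from the base axis. Payload 3.1 kg.
Tool frame: the origin (TCP) lies midway between the tips of the shut fingers; the grasp point (between the pads) lies env.tcp_to_grasp behind it (env.tcp_to_grasp is the distance from the TCP to the grasp point, in mm); z points along the fingers, y is the line along which they close (so a half turn about z gives the same grasp; the last joint's range is limited). The gripper opens to 85 mm and grips with 20 to 120 N. Pads are 22 mm wide; open, the fingers measure 114 mm over their backs; the gripper's body (76 mm by 85 mm) begins 54 mm behind the grasp point. The pads swing forward as they close: fully open they stand 13 mm farther back than shut.
Start: joints at [-1.291, 0.048, 0.099, 1.622, 0, 1.443], TCP at [208.195, -481.946, 231.312] pointing down, gripper open.
Joint ranges: [-2.91, 2.91], [-0.99, 1.94], [-1.21, 1.42], [-2.12, 2.29], [-1.49, 1.47], [-3.14, 3.14]. Speed limits (rad/s): [2.79, 2.79, 3.14, 3.14, 3.14, 3.14].

## Interface

Orientations are given as a unit quaternion [x, y, z, w].
In Python, from plant import env gives the robot as it stands.
- The arm moves only by the tool play_rows, never from a script. Its argument "motion" is a list of rows, each an object with "angular": the turn, a rotation vector about the tool's x, y, z each as a share of 180 degrees, from -1 to 1, a list of three; "linear": the shift along the tool's x, y, z each as a share of 0.08 m, from -1 to 1, a list of three; "gripper": the gripper command: -1 is shut, 1 is fully open, values between are in proportion. A call has 1 to 8 rows; each row is the pose to reach, as a shift and turn from the pose commanded when the call began, along the tool's axes at that moment, turning the shorter way round; what a row does not reach only later rows make up. A row lasts 1/10 s, in which the tool goes at most 50 mm and 8.59 degrees, less where a joint would pass 70% of its speed; a pose out of reach is approached as far as the arm can. A call with a number of a shift or a turn outside -1 to 1 is refused whole. A call with a gripper value outside its range is refused whole. The fingers move at their own pace and stop on an object; "grip_force" is the grip in N (left out, the last holds). Time passes only in rows, so rows that repeat a pose let the fingers close. It gives the time, the measured TCP pose, the force, the opening and the grip force at its end, in the units of the state.
- env.get_state(): the state, without advancing time (a new reading comes with each control period).
- env.read_camera(name): name is "side" or "top"; returns the picture (480x640x3 uint8, red, green, blue); there is no depth.
- env.camera_params(name): a dict with "mtx" (3x3 intrinsics, pixels), "distortion" ([k1, k2, p1, p2, k3] as OpenCV has them; the pictures are not rectified), "R" (3x3) and "t" (3): a world point X has camera coordinates R X + t. Camera axes: x right, y down, z forward; pixel columns grow to the right and rows downward; lengths in mm; the calibration is good to about 2 mm. A picture is of the moment at which its call begins. camera_params takes no time and is no camera call.
- env.hand_in(): hands the job in; it is judged then, once.
The state is a dict: "t": time; "q": joint angles; "qd": joint speeds; "tau": joint torques, N m; "tool_pos": TCP position; "ee_rot": TCP orientation; "wrist_force": force on the tool from outside, world axes, zero at the start; "moment": the same for the moment, N m; "grip_width": finger opening in mm; "grasp_force": force on a finger pad.
Only numpy, scipy, OpenCV 4.12 (cv2) and the standard library are available. Lean on these libraries where they do the work, as an engineer would, in place of code of your own. Each camera call takes 0.05 s, during which the arm holds its last target. There are 200 camera calls.

## Task

Get the drive plate ready to be taken apart. First clear every plywood offcut off it into the cardboard box; then, with the hooked pick from its rest, pull every spring clip out of its shaft groove - do not touch a clip with the fingers while it is still on a shaft. Finish with all the clips lying in the grey parts tray and the pick lying in its rest again, hook down, and leave the motor, the wrench and the roll of tape where they are.

Things in the scene. Friction and masses are not known exactly. Their poses are not given: they have to be found in the camera images.
- plate: Drive plate: plywood on two aluminium channels, fixed, 260 (its x) x 280 (its y) mm, flat top 50 mm above its origin (centre of the underside, on the table). Three steel shaft ends stand up through it in a row along its x, and a low belt idler (48 mm wide, 18 mm high) stands at (-75, 90) mm in its frame.
- shaft1 (a point): Axis of shaft end 1 at the plate's top surface (50 mm above the table); axes as the plate's. The shaft is 22 mm in diameter, stands 18 mm above the plate, and has a groove 16 mm in diameter in its lowest 6.5 mm. It carries clip1, or nothing if that clip is absent.
- shaft2 (a point): Axis of shaft end 2 at the plate's top surface (50 mm above the table); axes as the plate's. The shaft is 22 mm in diameter, stands 18 mm above the plate, and has a groove 16 mm in diameter in its lowest 6.5 mm. It carries clip2, or nothing if that clip is absent.
- shaft3 (a point): Axis of shaft end 3 at the plate's top surface (50 mm above the table); axes as the plate's. The shaft is 22 mm in diameter, stands 18 mm above the plate, and has a groove 16 mm in diameter in its lowest 6.5 mm. It carries clip3, or nothing if that clip is absent.
- clip1: Spring clip 1 (dark steel, 45 g, may be absent). Origin: on the shaft's axis at the clip's underside while seated; x points out along its tab. Two sprung prongs, 4.5 mm thick, 27 mm over both, end 12 mm behind (-x) and hold the shaft's neck under its wider end: it comes off only by a pull of about 8 N along +x, is wholly off after 25 mm and then slides freely. It can turn about the shaft.
- clip1_eye (a point): Centre of the eye in the tab of clip 1, half-way up (4 mm above the clip's underside), 23.7 mm along the clip's +x from its origin; axes as the clip's. The tab is 19 x 19 mm and 8 mm high with an 11 x 11 mm square through-hole (4 mm walls) for the hook; grip a clip that is off across the tab's 19 mm width (along y). The clip sits flat on the plate at first.
- clip2: Spring clip 2 (dark steel, 45 g, may be absent). Origin: on the shaft's axis at the clip's underside while seated; x points out along its tab. Two sprung prongs, 4.5 mm thick, 27 mm over both, end 12 mm behind (-x) and hold the shaft's neck under its wider end: it comes off only by a pull of about 8 N along +x, is wholly off after 25 mm and then slides freely. It can turn about the shaft.
- clip2_eye (a point): Centre of the eye in the tab of clip 2, half-way up (4 mm above the clip's underside), 23.7 mm along the clip's +x from its origin; axes as the clip's. The tab is 19 x 19 mm and 8 mm high with an 11 x 11 mm square through-hole (4 mm walls) for the hook; grip a clip that is off across the tab's 19 mm width (along y). The clip sits flat on the plate at first.
- clip3: Spring clip 3 (dark steel, 45 g, may be absent). Origin: on the shaft's axis at the clip's underside while seated; x points out along its tab. Two sprung prongs, 4.5 mm thick, 27 mm over both, end 12 mm behind (-x) and hold the shaft's neck under its wider end: it comes off only by a pull of about 8 N along +x, is wholly off after 25 mm and then slides freely. It can turn about the shaft.
- clip3_eye (a point): Centre of the eye in the tab of clip 3, half-way up (4 mm above the clip's underside), 23.7 mm along the clip's +x from its origin; axes as the clip's. The tab is 19 x 19 mm and 8 mm high with an 11 x 11 mm square through-hole (4 mm walls) for the hook; grip a clip that is off across the tab's 19 mm width (along y). The clip sits flat on the plate at first.
- off1_c (a point): Centre of plywood offcut 1 (may be absent), a loose block 24 (x) x 50 (y) x 18 (z) mm lying on the plate, about 30 g.
- off2_c (a point): Centre of plywood offcut 2 (may be absent), a loose block 30 (x) x 40 (y) x 24 (z) mm lying on the plate, about 30 g.
- off3_c (a point): Centre of plywood offcut 3 (may be absent), a loose block 26 (x) x 46 (y) x 18 (z) mm lying on the plate, about 30 g.
- off4_c (a point): Centre of plywood offcut 4 (may be absent), a loose block 28 (x) x 34 (y) x 24 (z) mm lying on the plate, about 30 g.
- bin: Open cardboard offcut box, fixed, outside 200 (x) x 180 (y) x 75 (high) mm, walls 5 mm; origin at the centre of its underside.
- tray: Low grey plastic parts tray, fixed, outside 130 (x) x 160 (y) mm, 22 mm high, walls and floor 4 mm; origin at the centre of its underside.
- pick_handle (a point): Centre of the handle of the hooked pick: black box-shaped handle 96 (x) x 18 (y) x 22 (z) mm, to be gripped across its 18 mm width. A thin steel shank runs on from it along +x at mid height and bends square down (-z) 90 mm ahead of this point. Mass 90 g.
- pick_tip (a point): Lower end of the pick's hook, at (90, 0, -35) mm from the handle's centre; the hook is a round pin 4.4 mm thick, 35 mm long, pointing down when the handle lies flat. Axes as the handle's.
- rest_seat (a point): Where the centre of the pick's handle lies in its rest (61 mm above the table); x along the handle. The rest is a fixed plywood stand: two cradles 72 mm apart (centres), each with a notch 32 mm wide and 10 mm deep, floor 11 mm below this point; between them 60 mm free for fingers down to 8 mm above the table. The hook overhangs the +x end at first.
- motor: Black upright motor, 56 mm wide, 55 mm high without its shaft, loose bystander; origin under its centre.
- wrench: Steel wrench lying on the table, loose bystander.
- tape: Roll of blue tape lying flat, 90 mm wide, 24 mm high, loose bystander; origin under its centre.
Mind the look-alikes: they are no part of the job. Leave any purple look-alike of the part that bears off4_c alone.

How it is judged (in metres and radians):
On the way, in this order (a step that is already met when the one before it is completed fails the run):
1. every offcut is in the cardboard box (x of off1_c in the frame of bin between -0.097 and 0.097 m and y of off1_c in the frame of bin between -0.087 and 0.087 m and z of each of off1_c, off2_c, off3_c, off4_c in the frame of bin below 0.07 m and x of off2_c in the frame of bin between -0.097 and 0.097 m and y of off2_c in the frame of bin between -0.087 and 0.087 m and x of off3_c in the frame of bin between -0.097 and 0.097 m and y of off3_c in the frame of bin between -0.087 and 0.087 m and x of off4_c in the frame of bin between -0.097 and 0.097 m and y of off4_c in the frame of bin between -0.087 and 0.087 m), for 0.2 s.
2. every clip is off its shaft (horizontal distance between clip1_eye and shaft1 above 0.048 m and horizontal distance between clip2_eye and shaft2 above 0.048 m and horizontal distance between clip3_eye and shaft3 above 0.048 m), for 0.2 s.
At the end, for the whole second after the job is handed in: Offcuts: centres inside the box, below its rim. Clips: at rest in the tray, eyes within its walls, under 24 mm above its underside. Pick: in its rest, hook down, handle centre within 18 mm along, 12 mm across, 6 mm in height of the seat; in line within 0.25 rad either way round (all of step 1 and x of clip1_eye in the frame of tray between -0.061 and 0.061 m and y of clip1_eye in the frame of tray between -0.076 and 0.076 m and z of each of clip1_eye, clip2_eye, clip3_eye in the frame of tray below 0.024 m and linear speed of each of clip1, clip2, clip3, pick below 0.02 m/s and x of clip2_eye in the frame of tray between -0.061 and 0.061 m and y of clip2_eye in the frame of tray between -0.076 and 0.076 m and x of clip3_eye in the frame of tray between -0.061 and 0.061 m and y of clip3_eye in the frame of tray between -0.076 and 0.076 m and x of pick_handle in the frame of rest_seat between -0.018 and 0.018 m and y of pick_handle in the frame of rest_seat between -0.012 and 0.012 m and z of pick_handle in the frame of rest_seat between -0.006 and 0.006 m and angle between the x axis of pick_handle and the x axis of rest_seat, either way round below 0.25 rad and angle between pick_handle's own z axis and vertical below 0.2 rad); the robot touches nothing.
It fails at once if the fingers push on clip 1 while it is on its shaft (horizontal distance between clip1_eye and shaft1 below 0.035 m and contact force between the fingers and clip1 above 2 N).
It fails at once if the fingers push on clip 2 while it is on its shaft (horizontal distance between clip2_eye and shaft2 below 0.035 m and contact force between the fingers and clip2 above 2 N).
It fails at once if the fingers push on clip 3 while it is on its shaft (horizontal distance between clip3_eye and shaft3 below 0.035 m and contact force between the fingers and clip3 above 2 N).
It fails at once if the motor, the wrench or the tape is moved more than 30 mm (distance of any of motor, wrench, tape from where it was at the start of the episode above 0.03 m).
Of clip1, clip2, clip3 only 2 to 3 are there at a start; the rules pass over those that are not, and their reading is None.
Of off1, off2, off3, off4 only 3 to 4 are there at a start; the rules pass over those that are not, and their reading is None.
At some moment in a run one of off1, off2, off3, off4 may be knocked a few centimetres aside while the robot is not near it.
Once in a run the grip may slacken for a moment while it holds something.
It also fails if it takes over 210 s, if anything falls off the work surface, if the arm or the gripper's body presses on something with over 40 N, if the wrist force passes 120 N, or if a joint passes its speed limit or range.

## Working session

There is one attempt and no reset: what is moved stays moved. The work goes in short steps, Python scripts to look and compute and a tool call to move; the robot and the scene stay as the last step left them, time stands still between calls to the robot, and variables do not carry over. Pictures are saved under pics/ and viewed, at most 14 in all, crops included, and the job is handed in when it is done.

Besides the shell and the picture viewer there is one more tool, called after "Request:" in YAML: its name, and indented under it one key for each argument. play_rows: Moves the arm, as the interface text tells. Its arguments: {"type":"object","properties":{"motion":{"type":"array"},"grip_force":{"type":"number"}},"required":["motion"]}

```bash
ls; mkdir -p pics; python3 - <<'E'
from plant import env
import cv2
for n in("top","side"):
    im=env.read_camera(n); cv2.imwrite(f"pics/{n}0.png",im[:,:,::-1])
    p=env.camera_params(n); print(n,p)
print(env.get_state(), env.tcp_to_grasp)
E
```

```text
pics
top {'mtx': array([[569.96919444,   0.        , 320.48903041],
       [  0.        , 569.96919444, 239.59200412],
       [  0.        ,   0.        ,   1.        ]]), 'distortion': array([-0.17708985,  0.        ,  0.        ,  0.        ,  0.        ]), 'R': array([[-0.02901161, -0.99938611, -0.01964018],
       [-0.99725758,  0.03027699, -0.06753243],
       [ 0.06808561,  0.0176271 , -0.99752375]]), 't': array([  59.3736443 ,  538.93457439, 1301.41239932])}
side {'mtx': array([[493.75119732,   0.        , 325.49528069],
       [  0.        , 493.75119732, 246.21380046],
       [  0.        ,   0.        ,   1.        ]]), 'distortion': array([0.02010825, 0.        , 0.        , 0.        , 0.        ]), 'R': array([[ 0.92362446, -0.38327749, -0.00402699],
       [-0.27199857, -0.64798908, -0.71142598],
       [ 0.27006412,  0.65818578, -0.7027495 ]]), 't': array([-503.97756475,  214.77771677,  767.07185893])}
{'t': 0.1, 'q': array([-1.29077118e+00,  4.86550426e-02,  9.77176579e-02,  1.62200397e+00,
       -3.31795529e-05,  1.44297092e+00]), 'qd': array([ 0.00163863, -0.00241026,  0.00247755, -0.00262201, -0.00260625,
        0.00225564]), 'tau': array([ 3.96672607e-03, -3.39850938e+01,  3.20935786e+01,  1.58036489e-02,
       -7.90959098e-05,  7.99615776e-06]), 'tool_pos': array([ 208.04279567, -481.40155958,  230.22700466]), 'ee_rot': array([ 9.79278630e-01,  2.02514725e-01, -9.80809650e-05, -1.06814590e-03]), 'wrist_force': array([ 0.11921198,  0.66877997, -0.06609365]), 'moment': array([0.00397836, 0.03658232, 0.05958642]), 'grasp_force': 0.0, 'grip_width': 85.53796294212408} 18.700000000000003
```

View pics/top0.png

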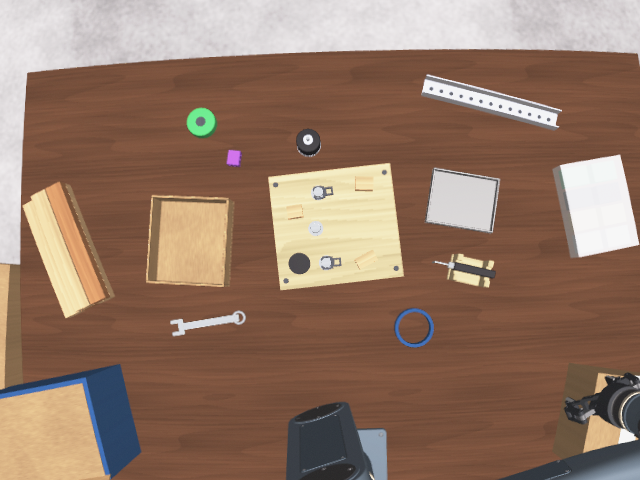

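View pics/side0.png

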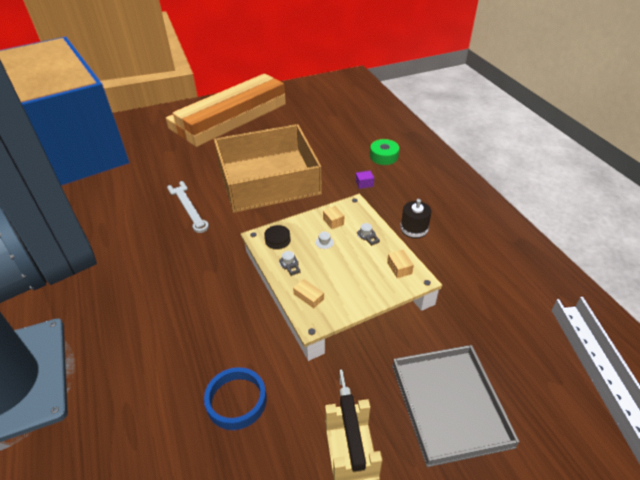

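Visible: offcuts in top at (363,184), (295,212), (365,260). The decoy is the purple block at (233,157). Clips are on shafts at (320,192) and (326,262), and the middle shaft (316,228) is bare. Close crops next to check these.

```bash
cat > h.py <<'E'
import numpy as np, cv2
from plant import env
from scipy.spatial.transform import Rotation as Rn
def ray(n,uv):
    p=env.camera_params(n)
    u=cv2.undistortPoints(np.array(uv,float).reshape(-1,1,2),p['mtx'],p['distortion']).reshape(-1,2)
    d=np.c_[u,np.ones(len(u))]@p['R']      # R^T d
    c=-p['R'].T@p['t']
    return c,d
def at(n,uv,z):
    c,d=ray(n,uv); s=(z-c[2])/d[:,2]
    return c+d*s[:,None]
def proj(n,X):
    p=env.camera_params(n)
    return cv2.projectPoints(np.array(X,float).reshape(-1,1,3),cv2.Rodrigues(p['R'])[0],p['t'],p['mtx'],p['distortion'])[0].reshape(-1,2)
def shot(n,f,box=None,k=1):
    im=env.read_camera(n)[:,:,::-1]
    cv2.imwrite('pics/raw_'+f,im)
    if box: im=im[box[1]:box[3],box[0]:box[2]]
    cv2.imwrite('pics/'+f,cv2.resize(im,None,fx=k,fy=k,interpolation=cv2.INTER_CUBIC))
def rows(pos,yaw,tilt=0):
    """shift/turn (in tool axes, shares) to bring TCP to pos, tool down, tool-y direction at world yaw"""
    s=env.get_state(); R0=Rn.from_quat(s['ee_rot'])
    y=np.array([np.cos(yaw),np.sin(yaw),0]); z=np.array([0,0,-1.]); x=np.cross(y,z)
    best=None
    for sg in(1,-1):
        R=Rn.from_matrix(np.c_[x*sg,y*sg,z]); rv=(R0.inv()*R).as_rotvec()
        if best is None or np.linalg.norm(rv)<np.linalg.norm(best): best=rv
    return R0.inv().apply(np.array(pos)-s['tool_pos'])/80, best/np.pi
E
python3 - <<'E'
import cv2
a=cv2.imread('pics/top0.png'); b=cv2.imread('pics/side0.png')
f=lambda i,x0,y0,x1,y1,k:cv2.resize(i[y0:y1,x0:x1],None,fx=k,fy=k,interpolation=cv2.INTER_CUBIC)
cv2.imwrite('pics/c1.png',f(a,260,155,410,295,4))
cv2.imwrite('pics/c2.png',f(a,420,160,520,300,4))
cv2.imwrite('pics/c3.png',f(b,235,190,445,340,3.8))
E
```

```text
(no output)
```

View pics/c1.png

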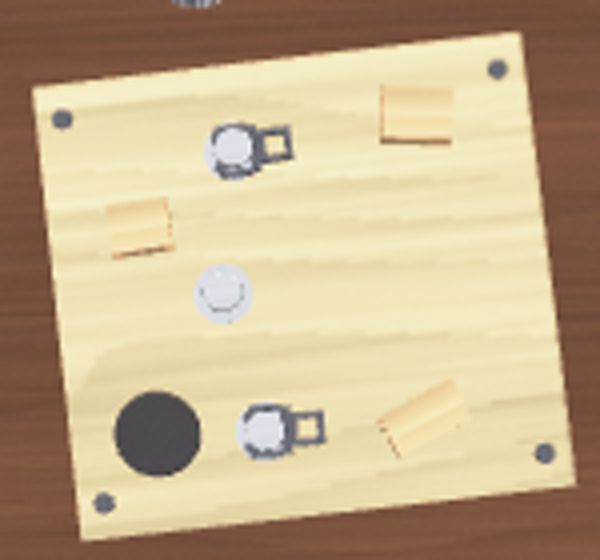

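View pics/c2.png

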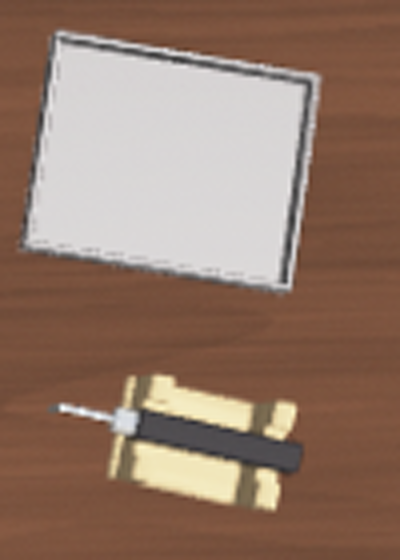

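View pics/c3.png

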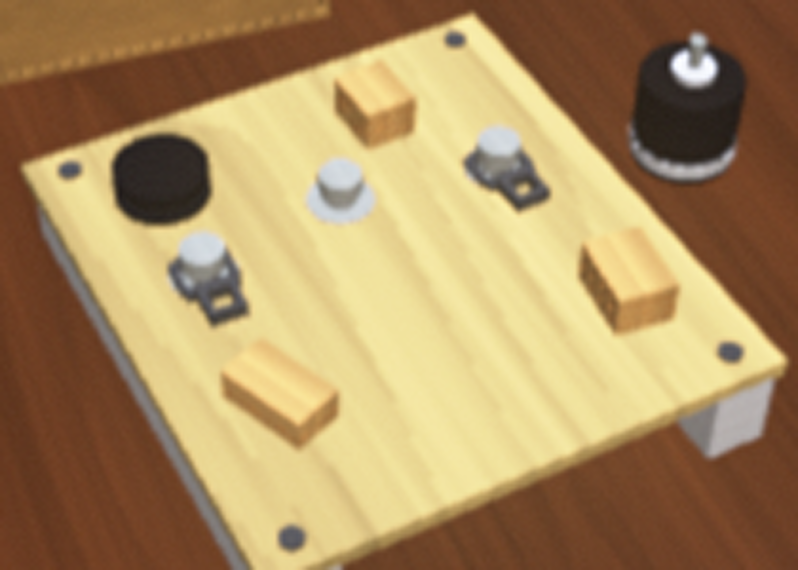

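Crop c1 shows the plate corners, three natural plywood offcuts, clips at both ends and a bare middle shaft. c2 shows the tray and the pick with its hook to the left (+y). Now computing positions.

```bash
cat > m1.py <<'E'
from h import *
np.set_printoptions(precision=1,suppress=True)
c1=lambda *p:(np.array(p,float)+.5)/4-.5+[260,155]
c2=lambda *p:(np.array(p,float)+.5)/4-.5+[420,160]
c3=lambda *p:(np.array(p,float)+.5)/3.8-.5+[235,190]
def rect(nm,P):
    print(nm,'ctr',P.mean(0)[:2],'sides',[np.linalg.norm(P[i]-P[i-1]).round(1) for i in range(4)],'dirs',[np.degrees(np.arctan2(*(P[(i+1)%4]-P[i])[1::-1])).round(1) for i in range(4)])
pl=at('top',c1((33,88),(521,33),(576,486),(81,541)),50);rect('plate',pl)
rect('A',at('top',c1((380,85),(453,89),(451,143),(379,138)),74))
rect('B',at('top',c1((107,206),(166,198),(173,247),(113,257)),74))
rect('C',at('top',c1((376,419),(452,381),(471,414),(399,456)),68))
rect('Aside',at('side',c3((583,237),(648,229),(678,285),(613,297)),74))
rect('Bside',at('side',c3((336,86),(374,62),(414,99),(370,116)),74))
rect('Cside',at('side',c3((222,379),(261,342),(338,401),(300,430)),68))
rect('tray',at('top',c2((55,33),(320,77),(290,291),(22,248)),22))
rect('bin',at('top',[(151,195),(235,198),(230,287),(147,283)],75))
print('shafts top',at('top',c1((234,145),(264,429),(222,289)),68))
print('eyes top',at('top',c1((275,145),(309,428)),58))
print('shafts side',at('side',c3((499,140),(204,248),(341,172)),68))
print('eyes side',at('side',c3((526,188),(223,300)),58))
print('handle top',at('top',c2((140,423),(299,456)),72),'shank bend',at('top',c2((54,407),),62), 'handle side ends',at('side',[(346,391),(360,464)],72),'tipside',at('side',[(342,372)],62))
print('motor,idler',at('top',[(308,140)],55),at('top',c1((158,434)),68),'tape',at('top',[(414,327)],24))
E
python3 m1.py
```

```text
plate ctr [568.4   8.3] sides [np.float64(260.0), np.float64(281.2), np.float64(260.3), np.float64(280.9)] dirs [np.float64(-85.3), np.float64(-175.4), np.float64(94.6), np.float64(4.7)]
A ctr [660.5 -57.6] sides [np.float64(30.0), np.float64(41.0), np.float64(30.6), np.float64(40.3)] dirs [np.float64(-94.9), np.float64(175.7), np.float64(84.3), np.float64(-3.1)]
B ctr [601.5  98.4] sides [np.float64(28.9), np.float64(33.3), np.float64(27.8), np.float64(33.9)] dirs [np.float64(-84.1), np.float64(-173.4), np.float64(97.7), np.float64(5.3)]
C ctr [490.8 -56.9] sides [np.float64(24.2), np.float64(47.4), np.float64(21.2), np.float64(46.4)] dirs [np.float64(-65.2), np.float64(-152.0), np.float64(118.4), np.float64(30.1)]
Aside ctr [661.5 -60.1] sides [np.float64(39.0), np.float64(30.9), np.float64(36.8), np.float64(30.8)] dirs [np.float64(-13.1), np.float64(-97.8), np.float64(171.1), np.float64(82.3)]
Bside ctr [600.4  94.4] sides [np.float64(28.3), np.float64(26.8), np.float64(34.7), np.float64(25.4)] dirs [np.float64(21.4), np.float64(-78.2), np.float64(-172.7), np.float64(104.0)]
Cside
[... 391 characters left out ...]
 sides [np.float64(200.4), np.float64(195.0), np.float64(199.6), np.float64(191.0)] dirs [np.float64(-94.2), np.float64(175.7), np.float64(86.0), np.float64(-3.2)]
shafts top [[646.9  44.6  68. ]
 [487.1  32.5  68. ]
 [565.9  53.6  68. ]]
eyes top [[647.7  21.6  58. ]
 [487.2   7.4  58. ]]
shafts side [[645.4  42.7  68. ]
 [487.   28.8  68. ]
 [565.1  51.6  68. ]]
eyes side [[647.7  16.2  58. ]
 [486.6   3.4  58. ]]
handle top [[ 470.2 -254.8   72. ]
 [ 448.6 -344.8   72. ]] shank bend [[ 480.9 -208.5   62. ]] handle side ends [[ 471.8 -252.    72. ]
 [ 447.5 -347.9   72. ]] tipside [[ 481.3 -217.5   62. ]]
motor,idler [[767.7  64.7  55. ]] [[486.1  91.6  68. ]] tape [[ 332.5 -165.6   24. ]]
```

Request:
play_rows:
  motion:
    - {"linear": [0.33,-0.21,0],"angular": [0,0,0],"gripper": 0.2}
    - {"linear": [0.67,-0.43,0],"angular": [0,0,0],"gripper": 0.2}
    - {"linear": [1,-0.64,0],"angular": [0,0,0],"gripper": 0.2}
    - {"linear": [1,-0.64,0],"angular": [0,0,0],"gripper": 0.2}

```text
t: 0.5
tool_pos: [262.8, -400.4, 231.2]
ee_rot: [0.979, 0.204, 0.0, -0.001]
wrist_force: [-0.0, -0.6, 0.3]
grip_width: 51.3
grasp_force: 0.0
```

Request:
play_rows:
  motion:
    - {"linear": [0.5,-0.32,0],"angular": [0,0,0],"gripper": 0.2}
    - {"linear": [1,-0.64,0],"angular": [0,0,0],"gripper": 0.2}
    - {"linear": [1,-0.64,0],"angular": [0,0,0],"gripper": 0.2}

```text
t: 0.8
tool_pos: [316.4, -321.0, 231.2]
ee_rot: [0.979, 0.205, 0.001, -0.001]
wrist_force: [-1.2, -0.1, 0.9]
grip_width: 51.2
grasp_force: 0.0
```

Request:
play_rows:
  motion:
    - {"linear": [0.5,-0.32,0],"angular": [0,0,0],"gripper": 0.2}
    - {"linear": [1,-0.64,0],"angular": [0,0,0],"gripper": 0.2}
    - {"linear": [1,-0.64,0],"angular": [0,0,0],"gripper": 0.2}

```text
t: 1.1
tool_pos: [369.4, -242.7, 231.2]
ee_rot: [0.979, 0.206, 0.001, -0.001]
wrist_force: [-0.1, -1.1, 0.1]
grip_width: 51.5
grasp_force: 0.0
```

Request:
play_rows:
  motion:
    - {"linear": [0.5,-0.32,0],"angular": [0,0,0],"gripper": 0.2}
    - {"linear": [1,-0.64,0],"angular": [0,0,0],"gripper": 0.2}
    - {"linear": [1,-0.64,0],"angular": [0,0,0],"gripper": 0.2}

```text
t: 1.4
tool_pos: [422.5, -164.5, 230.9]
ee_rot: [0.979, 0.206, 0.0, -0.001]
wrist_force: [0.3, -0.5, 0.1]
grip_width: 51.4
grasp_force: 0.0
```

Request:
play_rows:
  motion:
    - {"linear": [0.5,-0.32,0],"angular": [0,0,0],"gripper": 0.2}
    - {"linear": [1,-0.64,0],"angular": [0,0,0],"gripper": 0.2}
    - {"linear": [1,-0.64,0],"angular": [0,0,0],"gripper": 0.2}

```text
t: 1.7
tool_pos: [475.6, -86.4, 230.6]
ee_rot: [0.979, 0.205, 0.0, -0.001]
wrist_force: [0.2, -1.0, 0.3]
grip_width: 51.4
grasp_force: 0.0
```

```bash
cat > go.py <<'E'
import sys
from h import *
np.set_printoptions(precision=3,suppress=True)
# go.py x y z yawdeg(tool y)
x,y,z,a=map(float,sys.argv[1:5]); s=env.get_state()
l,r=rows([x,y,z],np.radians(a)); print('t',s['t'],'pos',s['tool_pos'],'F',s['wrist_force'],'w',s['grip_width'],s['grasp_force'],'q6',s['q'][5]); print('lin',l,'ang',r)
E
python3 go.py 490 -60 53 118
```

```text
t 1.7 pos [475.624 -86.356 230.608] F [ 0.17  -1.016  0.254] w 51.413651162212176 0.0 q6 2.409486136612446
lin [ 0.295 -0.227  2.221] ang [-0.    -0.    -0.024]
```

Request:
play_rows:
  motion:
    - {"linear": [0.295,-0.227,0.5],"angular": [0,0,-0.024],"gripper": 0.2}
    - {"linear": [0.295,-0.227,1],"angular": [0,0,-0.024],"gripper": 0.2}
    - {"linear": [0.295,-0.227,1],"angular": [0,0,-0.024],"gripper": 0.2}

```text
t: 2.0
tool_pos: [481.6, -62.2, 142.5]
ee_rot: [0.971, 0.239, -0.008, -0.004]
wrist_force: [-1.2, 0.7, -1.1]
grip_width: 51.2
grasp_force: 0.0
```

Request:
play_rows:
  motion:
    - {"linear": [0,0,0.4],"angular": [0,0,0],"gripper": 0.2}
    - {"linear": [0,0,0.8],"angular": [0,0,0],"gripper": 0.2}

```text
t: 2.2
tool_pos: [490.3, -65.1, 89.8]
ee_rot: [0.971, 0.238, 0.002, 0.002]
wrist_force: [0.4, 0.6, 0.7]
grip_width: 51.2
grasp_force: 0.0
```

Request:
play_rows:
  motion:
    - {"linear": [0,0,0.2],"angular": [0,0,0],"gripper": 0.2}
    - {"linear": [0,0,0.41],"angular": [0,0,0],"gripper": 0.2}
    - {"linear": [0,0,0.41],"angular": [0,0,0],"gripper": -1}
    - {"linear": [0,0,0.41],"angular": [0,0,0],"gripper": -1}
    - {"linear": [0,0,0.41],"angular": [0,0,0],"gripper": -1}
    - {"linear": [0,0,0.41],"angular": [0,0,0],"gripper": -1}
  grip_force: 40

```text
t: 2.8
tool_pos: [497.6, -65.6, 67.9]
ee_rot: [0.971, 0.239, 0.01, 0.004]
wrist_force: [-2.0, 4.5, 30.7]
grip_width: 0.0
grasp_force: 15.6
```

```bash
python3 go.py 490 -60 130 96
```

```text
t 2.8 pos [497.573 -65.552  67.931] F [-1.973  4.522 30.651] w 0.021063450817284637 15.617672866210341 q6 2.393689303080776
lin [-0.038 -0.095 -0.778] ang [ 0.003 -0.006  0.12 ]
```

Request:
play_rows:
  motion:
    - {"linear": [0,0,-0.4],"angular": [0,0,0],"gripper": -0.5}
    - {"linear": [0,0,-1],"angular": [0,0,0],"gripper": 0.2}
    - {"linear": [0,0,-1],"angular": [0,0,0],"gripper": 0.2}

```text
t: 3.1
tool_pos: [494.0, -66.1, 145.3]
ee_rot: [0.971, 0.238, 0.007, 0.005]
wrist_force: [-0.1, 0.3, 0.5]
grip_width: 43.6
grasp_force: 0.0
```

```bash
python3 - <<'E'
from h import *
im=env.read_camera('side')[:,:,::-1]; im2=env.read_camera('top')[:,:,::-1]
a=cv2.resize(im[160:350,200:450],None,fx=2.4,fy=2.4,interpolation=cv2.INTER_CUBIC)
cv2.imwrite('pics/d1.png',a); cv2.imwrite('pics/d1top.png',im2)
E
python3 go.py 490 -60 130 118
```

```text
t 3.2 pos [490.875 -64.976 139.126] F [ 0.225  0.448 -0.647] w 50.78168579119628 0.0 q6 2.3941515378149307
lin [ 0.018 -0.061  0.114] ang [ 0.002 -0.002 -0.002]
```

View pics/d1.png

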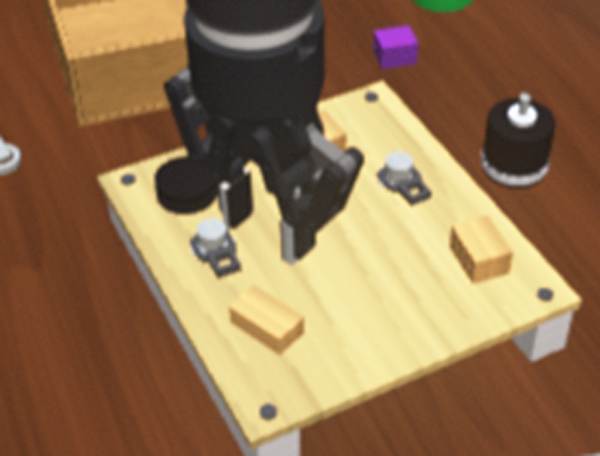

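I misread the axis: the fingers stood along the block's long side (block now at (267,318) in the crop). The tool needs a 90° turn.

```bash
python3 - <<'E'
from h import *
np.set_printoptions(precision=1,suppress=True)
c=lambda *p:(np.array(p,float)+.5)/2.4-.5+[200,160]
P=at('side',c((231,309),(255,288),(304,322),(281,340)),68);print(P,P.mean(0))
E
python3 go.py 490 -60 130 27
```

```text
[[472.8 -49.2  68. ]
 [494.9 -37.6  68. ]
 [514.6 -79.3  68. ]
 [494.4 -87.8  68. ]] [494.2 -63.5  68. ]
t 3.2 pos [490.875 -64.976 139.126] F [ 0.225  0.448 -0.647] w 50.78168579119628 0.0 q6 2.3941515378149307
lin [ 0.018 -0.061  0.114] ang [ 0.003  0.    -0.497]
```

Request:
play_rows:
  motion:
    - {"linear": [0.07,-0.02,0.114],"angular": [0,0,-0.25],"gripper": 0.2}
    - {"linear": [0.07,-0.02,0.114],"angular": [0,0,-0.25],"gripper": 0.2}
    - {"linear": [0.07,-0.02,0.114],"angular": [0,0,-0.25],"gripper": 0.2}
    - {"linear": [0.07,-0.02,0.114],"angular": [0,0,-0.25],"gripper": 0.2}
    - {"linear": [0.07,-0.02,0.114],"angular": [0,0,-0.25],"gripper": 0.2}
    - {"linear": [0.07,-0.02,0.114],"angular": [0,0,-0.25],"gripper": 0.2}

```text
t: 3.8
tool_pos: [491.7, -59.4, 124.6]
ee_rot: [0.805, 0.593, -0.001, -0.001]
wrist_force: [-0.2, 0.3, -0.1]
grip_width: 51.3
grasp_force: 0.0
```

Request:
play_rows:
  motion:
    - {"linear": [0,0,0],"angular": [0,0,-0.247],"gripper": 0.2}
    - {"linear": [0,0,0],"angular": [0,0,-0.247],"gripper": 0.2}
    - {"linear": [0,0,0],"angular": [0,0,-0.247],"gripper": 0.2}
    - {"linear": [0,0,0],"angular": [0,0,-0.247],"gripper": 0.2}
    - {"linear": [0,0,0],"angular": [0,0,-0.247],"gripper": 0.2}
    - {"linear": [0,0,0],"angular": [0,0,-0.247],"gripper": 0.2}
    - {"linear": [0,0,0],"angular": [0,0,-0.247],"gripper": 0.2}

```text
t: 4.5
tool_pos: [492.1, -59.0, 124.9]
ee_rot: [0.523, 0.852, -0.0, -0.001]
wrist_force: [0.8, 0.3, 0.1]
grip_width: 51.3
grasp_force: 0.0
```

```bash
python3 go.py 495 -60.5 53 27
```

```text
t 4.5 pos [492.087 -58.957 124.894] F [0.818 0.28  0.067] w 51.29759605177324 0.0 q6 0.8458950730598244
lin [-0.034  0.025  0.899] ang [-0. -0. -0.]
```

Request:
play_rows:
  motion:
    - {"linear": [-0.034,0.025,0.4],"angular": [0,0,0],"gripper": 0.2}
    - {"linear": [-0.034,0.025,0.7],"angular": [0,0,0],"gripper": 0.2}
    - {"linear": [-0.034,0.025,0.9],"angular": [0,0,0],"gripper": 0.2}
    - {"linear": [-0.034,0.025,0.9],"angular": [0,0,0],"gripper": 0.2}
    - {"linear": [-0.034,0.025,0.9],"angular": [0,0,0],"gripper": -1}
    - {"linear": [-0.034,0.025,0.9],"angular": [0,0,0],"gripper": -1}
    - {"linear": [-0.034,0.025,0.9],"angular": [0,0,0],"gripper": -1}
    - {"linear": [-0.034,0.025,0.9],"angular": [0,0,0],"gripper": -1}

```text
t: 5.3
tool_pos: [496.7, -60.1, 54.8]
ee_rot: [0.522, 0.853, 0.0, 0.001]
wrist_force: [0.2, 0.4, 1.7]
grip_width: 25.1
grasp_force: 41.7
```

Request:
play_rows:
  motion:
    - {"linear": [0,0,-0.3],"angular": [0,0,0],"gripper": -1}
    - {"linear": [0,0,-0.8],"angular": [0,0,0],"gripper": -1}
    - {"linear": [0,0,-0.8],"angular": [0,0,0],"gripper": -1}

```text
t: 5.6
tool_pos: [499.6, -60.8, 123.9]
ee_rot: [0.521, 0.853, 0.002, 0.006]
wrist_force: [1.2, -0.4, -0.0]
grip_width: 24.8
grasp_force: 41.4
```

```bash
python3 go.py 510 335 150 0
```

```text
t 5.6 pos [499.645 -60.796 123.875] F [ 1.164 -0.366 -0.029] w 24.839423704464156 41.42544686794281 q6 0.8427560723876204
lin [ 4.341  2.375 -0.34 ] ang [0.003 0.002 0.151]
```

Request:
play_rows:
  motion:
    - {"linear": [0.4,0.24,-0.4],"angular": [0,0,0.15],"gripper": -1}
    - {"linear": [0.87,0.48,-0.4],"angular": [0,0,0.15],"gripper": -1}
    - {"linear": [0.87,0.48,-0.4],"angular": [0,0,0.15],"gripper": -1}
    - {"linear": [0.87,0.48,-0.4],"angular": [0,0,0.15],"gripper": -1}

```text
t: 6.0
tool_pos: [498.3, 21.2, 149.9]
ee_rot: [0.706, 0.708, 0.0, 0.0]
wrist_force: [0.0, 0.6, -0.2]
grip_width: 24.9
grasp_force: 41.4
```

Request:
play_rows:
  motion:
    - {"linear": [0.5,0,0],"angular": [0,0,0],"gripper": -1}
    - {"linear": [1,0.03,0],"angular": [0,0,0],"gripper": -1}

```text
t: 6.2
tool_pos: [500.3, 100.0, 149.5]
ee_rot: [0.707, 0.707, 0.0, 0.0]
wrist_force: [-0.8, -0.6, 0.5]
grip_width: 24.8
grasp_force: 41.4
```

Request:
play_rows:
  motion:
    - {"linear": [0.5,0,0],"angular": [0,0,0],"gripper": -1}
    - {"linear": [1,0.03,0],"angular": [0,0,0],"gripper": -1}

```text
t: 6.4
tool_pos: [502.2, 181.2, 149.5]
ee_rot: [0.706, 0.708, 0.0, 0.0]
wrist_force: [0.4, 0.7, -1.4]
grip_width: 24.9
grasp_force: 41.4
```

Request:
play_rows:
  motion:
    - {"linear": [0.5,0,0],"angular": [0,0,0],"gripper": -1}
    - {"linear": [1,0.03,0],"angular": [0,0,0],"gripper": -1}

```text
t: 6.6
tool_pos: [504.3, 261.4, 149.4]
ee_rot: [0.706, 0.708, 0.0, 0.0]
wrist_force: [1.5, -0.7, -0.6]
grip_width: 24.7
grasp_force: 41.4
```

Request:
play_rows:
  motion:
    - {"linear": [0.5,0,0],"angular": [0,0,0],"gripper": -1}
    - {"linear": [0.9,0.03,0],"angular": [0,0,0],"gripper": -1}
    - {"linear": [0.9,0.03,0],"angular": [0,0,0],"gripper": -1}

```text
t: 6.9
tool_pos: [506.3, 335.7, 148.7]
ee_rot: [0.705, 0.71, 0.001, -0.001]
wrist_force: [-0.1, -1.0, -0.3]
grip_width: 24.8
grasp_force: 41.4
```

```bash
python3 go.py 510 335 70 -2
```

```text
t 6.9 pos [506.28  335.692 148.685] F [-0.119 -0.963 -0.266] w 24.78994251971366 41.42358720302582 q6 2.037805366893498
lin [-0.011  0.046  0.984] ang [-0.    -0.001  0.013]
```

Request:
play_rows:
  motion:
    - {"linear": [0,0.04,0.5],"angular": [0,0,0],"gripper": -1}
    - {"linear": [0,0.04,1],"angular": [0,0,0],"gripper": -1}

```text
t: 7.1
tool_pos: [512.1, 332.5, 70.7]
ee_rot: [0.706, 0.708, 0.003, 0.001]
wrist_force: [0.5, -0.7, -0.7]
grip_width: 25.0
grasp_force: 41.4
```

Request:
play_rows:
  motion:
    - {"linear": [0,0,0.3],"angular": [0,0,0],"gripper": -1}
    - {"linear": [0,0,0.3],"angular": [0,0,0],"gripper": 0}
    - {"linear": [0,0,0.3],"angular": [0,0,0],"gripper": 0}
    - {"linear": [0,0,0.3],"angular": [0,0,0],"gripper": 0}

```text
t: 7.5
tool_pos: [511.8, 332.2, 48.1]
ee_rot: [0.706, 0.708, 0.002, 0.001]
wrist_force: [-0.4, 0.1, -0.4]
grip_width: 42.7
grasp_force: 0.0
```

Request:
play_rows:
  motion:
    - {"linear": [0,0,-0.5],"angular": [0,0,0],"gripper": 0.2}
    - {"linear": [0,0,-1],"angular": [0,0,0],"gripper": 0.2}

```text
t: 7.7
tool_pos: [509.9, 331.5, 127.2]
ee_rot: [0.706, 0.708, 0.0, 0.0]
wrist_force: [1.1, -0.5, 0.8]
grip_width: 51.4
grasp_force: 0.0
```

Request:
play_rows:
  motion:
    - {"linear": [0,0,-0.3],"angular": [0,0,0],"gripper": 0.2}

```text
t: 7.8
tool_pos: [512.6, 332.8, 156.3]
ee_rot: [0.706, 0.708, 0.005, 0.002]
wrist_force: [0.8, 0.2, 0.1]
grip_width: 51.2
grasp_force: 0.0
```

```bash
python3 - <<'E'
from h import *
for n in('top','side'):
    im=env.read_camera(n)[:,:,::-1]; cv2.imwrite(f'pics/{n}1.png',im)
    a=cv2.imread(f'pics/{n}0.png'); d=cv2.absdiff(a,im).max(2)
    boxes={'top':{'A':(350,172,380,196),'B':(280,200,310,225)},'side':{'A':(385,245,420,282),'B':(320,203,348,232)}}[n]
    for k,b in boxes.items(): print(n,k,(d[b[1]:b[3],b[0]:b[2]]>40).sum())
E
python3 go.py 661 -59 150 -4
```

```text
top A 0
top B 0
side A 0
side B 0
t 7.9 pos [514.243 333.712 158.434] F [-0.029 -0.359  0.279] w 51.25693529030122 0.0 q6 2.034738659066202
lin [-4.914  1.821  0.097] ang [ 0.004 -0.002  0.023]
```

Request:
play_rows:
  motion:
    - {"linear": [-0.5,0.18,0],"angular": [0,0,0],"gripper": 0.3}
    - {"linear": [-0.98,0.365,0],"angular": [0,0,0],"gripper": 0.3}

```text
t: 8.1
tool_pos: [540.1, 253.6, 151.0]
ee_rot: [0.705, 0.709, 0.001, 0.001]
wrist_force: [1.2, -1.0, 0.2]
grip_width: 55.8
grasp_force: 0.0
```

Request:
play_rows:
  motion:
    - {"linear": [-0.5,0.18,0],"angular": [0,0,0],"gripper": 0.3}
    - {"linear": [-0.98,0.365,0],"angular": [0,0,0],"gripper": 0.3}

```text
t: 8.3
tool_pos: [569.6, 173.6, 150.3]
ee_rot: [0.706, 0.708, 0.001, 0.001]
wrist_force: [0.4, -0.9, 0.2]
grip_width: 55.5
grasp_force: 0.0
```

Request:
play_rows:
  motion:
    - {"linear": [-0.5,0.18,0],"angular": [0,0,0],"gripper": 0.3}
    - {"linear": [-0.98,0.365,0],"angular": [0,0,0],"gripper": 0.3}

```text
t: 8.5
tool_pos: [599.0, 95.0, 150.3]
ee_rot: [0.706, 0.708, 0.001, 0.001]
wrist_force: [1.5, -0.3, 0.1]
grip_width: 55.5
grasp_force: 0.0
```

Request:
play_rows:
  motion:
    - {"linear": [-0.5,0.18,0],"angular": [0,0,0],"gripper": 0.3}
    - {"linear": [-0.98,0.365,0],"angular": [0,0,0],"gripper": 0.3}

```text
t: 8.7
tool_pos: [628.4, 16.5, 150.3]
ee_rot: [0.706, 0.708, 0.001, 0.001]
wrist_force: [0.2, 0.2, 0.4]
grip_width: 55.8
grasp_force: 0.0
```

Request:
play_rows:
  motion:
    - {"linear": [-0.5,0.18,0],"angular": [0,0,0.023],"gripper": 0.3}
    - {"linear": [-0.98,0.365,0],"angular": [0,0,0.023],"gripper": 0.3}
    - {"linear": [-0.98,0.365,0],"angular": [0,0,0.023],"gripper": 0.3}

```text
t: 9.0
tool_pos: [658.5, -65.8, 149.3]
ee_rot: [0.734, 0.68, -0.0, 0.002]
wrist_force: [-0.1, 0.2, 0.0]
grip_width: 55.4
grasp_force: 0.0
```

```bash
python3 go.py 661 -59 55 -4
```

```text
t 9.0 pos [658.518 -65.804 149.285] F [-0.12   0.206  0.039] w 55.38651653547886 0.0 q6 1.4472897086879792
lin [0.09  0.022 1.178] ang [ 0.001  0.001 -0.002]
```

Request:
play_rows:
  motion:
    - {"linear": [0.06,0.03,0.5],"angular": [0,0,0],"gripper": 0.3}
    - {"linear": [0.06,0.03,0.8],"angular": [0,0,0],"gripper": 0.3}
    - {"linear": [0.06,0.03,0.8],"angular": [0,0,0],"gripper": 0.3}

```text
t: 9.3
tool_pos: [656.2, -54.2, 80.4]
ee_rot: [0.731, 0.682, -0.003, -0.004]
wrist_force: [-0.7, -0.6, -0.7]
grip_width: 55.3
grasp_force: 0.0
```

Request:
play_rows:
  motion:
    - {"linear": [0,0,0.2],"angular": [0,0,0],"gripper": 0.3}
    - {"linear": [0,0,0.37],"angular": [0,0,0],"gripper": 0.3}
    - {"linear": [0,0,0.37],"angular": [0,0,0],"gripper": -1}
    - {"linear": [0,0,0.37],"angular": [0,0,0],"gripper": -1}
    - {"linear": [0,0,0.37],"angular": [0,0,0],"gripper": -1}
    - {"linear": [0,0,0.37],"angular": [0,0,0],"gripper": -1}

```text
t: 9.9
tool_pos: [660.5, -55.4, 57.1]
ee_rot: [0.731, 0.682, 0.001, 0.001]
wrist_force: [-0.5, -0.0, 0.2]
grip_width: 29.2
grasp_force: 42.1
```

Request:
play_rows:
  motion:
    - {"linear": [0,0,-0.3],"angular": [0,0,0],"gripper": -1}
    - {"linear": [0,0,-0.8],"angular": [0,0,0],"gripper": -1}
    - {"linear": [0,0,-1],"angular": [0,0,0],"gripper": -1}

```text
t: 10.2
tool_pos: [661.7, -55.7, 140.7]
ee_rot: [0.731, 0.682, 0.002, 0.003]
wrist_force: [0.8, 0.2, -0.0]
grip_width: 29.3
grasp_force: 42.1
```

```bash
python3 go.py 555 335 140 -4
```

```text
t 10.2 pos [661.684 -55.671 140.739] F [ 0.792  0.163 -0.007] w 29.279460975087044 42.1242356300354 q6 1.4556982807555892
lin [ 4.779 -1.671 -0.006] ang [0.002 0.    0.   ]
```

Request:
play_rows:
  motion:
    - {"linear": [0.5,-0.17,-0.1],"angular": [0,0,0],"gripper": -1}
    - {"linear": [0.956,-0.334,-0.1],"angular": [0,0,0],"gripper": -1}

```text
t: 10.4
tool_pos: [640.1, 22.7, 147.1]
ee_rot: [0.732, 0.681, 0.002, 0.002]
wrist_force: [0.1, 0.2, -0.3]
grip_width: 29.1
grasp_force: 42.2
```

Request:
play_rows:
  motion:
    - {"linear": [0.5,-0.17,0],"angular": [0,0,0],"gripper": -1}
    - {"linear": [0.956,-0.334,0],"angular": [0,0,0],"gripper": -1}

```text
t: 10.6
tool_pos: [616.9, 102.5, 144.8]
ee_rot: [0.731, 0.682, 0.001, 0.0]
wrist_force: [-0.4, 0.3, -1.3]
grip_width: 29.2
grasp_force: 42.2
```

Request:
play_rows:
  motion:
    - {"linear": [0.5,-0.17,0],"angular": [0,0,0],"gripper": -1}
    - {"linear": [0.956,-0.334,0],"angular": [0,0,0],"gripper": -1}

```text
t: 10.8
tool_pos: [595.4, 181.0, 144.6]
ee_rot: [0.731, 0.682, 0.001, 0.0]
wrist_force: [0.6, -0.3, -0.7]
grip_width: 28.8
grasp_force: 42.2
```

Request:
play_rows:
  motion:
    - {"linear": [0.5,-0.17,0],"angular": [0,0,0],"gripper": -1}
    - {"linear": [0.956,-0.334,0],"angular": [0,0,0],"gripper": -1}

```text
t: 11.0
tool_pos: [574.1, 259.2, 144.6]
ee_rot: [0.731, 0.682, 0.001, 0.0]
wrist_force: [0.1, -0.1, -1.2]
grip_width: 29.0
grasp_force: 42.2
```

Request:
play_rows:
  motion:
    - {"linear": [0.5,-0.17,0],"angular": [0,0,0],"gripper": -1}
    - {"linear": [0.956,-0.334,0],"angular": [0,0,0],"gripper": -1}
    - {"linear": [0.956,-0.334,0],"angular": [0,0,0],"gripper": -1}

```text
t: 11.3
tool_pos: [551.2, 340.5, 144.3]
ee_rot: [0.729, 0.684, 0.001, -0.001]
wrist_force: [-0.2, -1.1, -0.6]
grip_width: 29.4
grasp_force: 42.2
```

Request:
play_rows:
  motion:
    - {"linear": [0,0,0.5],"angular": [0,0,0],"gripper": -1}
    - {"linear": [0,0,1],"angular": [0,0,0],"gripper": -1}

```text
t: 11.5
tool_pos: [555.4, 336.6, 66.0]
ee_rot: [0.731, 0.682, 0.003, 0.001]
wrist_force: [-0.3, -0.3, -1.7]
grip_width: 29.1
grasp_force: 42.2
```

Request:
play_rows:
  motion:
    - {"linear": [0,0,0.2],"angular": [0,0,0],"gripper": -1}
    - {"linear": [0,0,0.2],"angular": [0,0,0],"gripper": 0}
    - {"linear": [0,0,0.2],"angular": [0,0,0],"gripper": 0}
    - {"linear": [0,0,0.2],"angular": [0,0,0],"gripper": 0}

```text
t: 11.9
tool_pos: [555.2, 336.1, 51.1]
ee_rot: [0.731, 0.682, 0.003, 0.001]
wrist_force: [0.8, 1.5, -0.2]
grip_width: 42.8
grasp_force: 0.0
```

Request:
play_rows:
  motion:
    - {"linear": [0,0,-0.5],"angular": [0,0,0],"gripper": 0.2}
    - {"linear": [0,0,-1],"angular": [0,0,0],"gripper": 0.2}
    - {"linear": [0,0,-1],"angular": [0,0,0],"gripper": 0.2}

```text
t: 12.2
tool_pos: [558.4, 337.9, 139.1]
ee_rot: [0.731, 0.682, 0.009, 0.003]
wrist_force: [0.3, 0.2, 1.1]
grip_width: 51.4
grasp_force: 0.0
```

```bash
python3 - <<'E'
from h import *
for n in('top','side'):
    im=env.read_camera(n)[:,:,::-1]; cv2.imwrite(f'pics/{n}2.png',im)
    a=cv2.imread(f'pics/{n}0.png'); d=cv2.absdiff(a,im).max(2)
    boxes={'top':{'B':(280,200,310,225)},'side':{'B':(320,203,348,232)}}[n]
    for k,b in boxes.items(): print(n,k,(d[b[1]:b[3],b[0]:b[2]]>40).sum())
E
python3 go.py 601 96.5 150 6
```

```text
top B 0
side B 0
t 12.3 pos [555.761 336.615 132.927] F [-0.     0.203 -0.433] w 51.23164800204726 0.0 q6 2.0821043221017352
lin [-2.954  0.775 -0.22 ] ang [ 0.003 -0.001 -0.056]
```

Request:
play_rows:
  motion:
    - {"linear": [-0.5,0.13,-0.1],"angular": [0,0,0],"gripper": 0.2}
    - {"linear": [-0.98,0.26,-0.1],"angular": [0,0,0],"gripper": 0.2}

```text
t: 12.5
tool_pos: [568.6, 255.9, 136.6]
ee_rot: [0.73, 0.683, 0.001, 0.0]
wrist_force: [1.3, -0.6, 1.2]
grip_width: 50.7
grasp_force: 0.0
```

Request:
play_rows:
  motion:
    - {"linear": [-0.5,0.13,0],"angular": [0,0,0],"gripper": 0.2}
    - {"linear": [-0.98,0.26,0],"angular": [0,0,0],"gripper": 0.2}

```text
t: 12.7
tool_pos: [583.4, 174.6, 135.4]
ee_rot: [0.731, 0.682, -0.0, -0.0]
wrist_force: [0.8, -0.3, -0.4]
grip_width: 51.5
grasp_force: 0.0
```

Request:
play_rows:
  motion:
    - {"linear": [-0.5,0.13,0],"angular": [0,0,-0.056],"gripper": 0.2}
    - {"linear": [-0.98,0.26,0],"angular": [0,0,-0.056],"gripper": 0.2}
    - {"linear": [-0.98,0.26,0],"angular": [0,0,-0.056],"gripper": 0.2}
    - {"linear": [-0.98,0.26,0],"angular": [0,0,-0.056],"gripper": 0.2}

```text
t: 13.1
tool_pos: [598.7, 95.6, 135.2]
ee_rot: [0.67, 0.743, -0.0, -0.001]
wrist_force: [0.2, 0.2, 0.3]
grip_width: 51.1
grasp_force: 0.0
```

```bash
python3 go.py 601 96.5 55 6
```

```text
t 13.1 pos [598.705  95.553 135.246] F [0.18  0.192 0.293] w 51.130828768395105 0.0 q6 1.5145725599311903
lin [0.008 0.031 1.003] ang [-0. -0. -0.]
```

Request:
play_rows:
  motion:
    - {"linear": [0.01,0.03,0.5],"angular": [0,0,0],"gripper": 0.2}
    - {"linear": [0.01,0.03,0.8],"angular": [0,0,0],"gripper": 0.2}
    - {"linear": [0.01,0.03,0.99],"angular": [0,0,0],"gripper": 0.2}
    - {"linear": [0.01,0.03,0.99],"angular": [0,0,0],"gripper": 0.2}
    - {"linear": [0.01,0.03,0.99],"angular": [0,0,0],"gripper": -1}
    - {"linear": [0.01,0.03,0.99],"angular": [0,0,0],"gripper": -1}
    - {"linear": [0.01,0.03,0.99],"angular": [0,0,0],"gripper": -1}
    - {"linear": [0.01,0.03,0.99],"angular": [0,0,0],"gripper": -1}

```text
t: 13.9
tool_pos: [602.6, 97.8, 58.5]
ee_rot: [0.669, 0.744, 0.001, 0.001]
wrist_force: [-0.6, 0.8, 3.1]
grip_width: 27.3
grasp_force: 41.9
```

Request:
play_rows:
  motion:
    - {"linear": [0,0,-0.3],"angular": [0,0,0],"gripper": -1}
    - {"linear": [0,0,-0.8],"angular": [0,0,0],"gripper": -1}
    - {"linear": [0,0,-1],"angular": [0,0,0],"gripper": -1}
    - {"linear": [0,0,-1],"angular": [0,0,0],"gripper": -1}

```text
t: 14.3
tool_pos: [604.1, 97.6, 141.3]
ee_rot: [0.669, 0.744, 0.003, 0.003]
wrist_force: [0.2, -0.1, -0.3]
grip_width: 26.9
grasp_force: 41.6
```

```bash
python3 go.py 540 330 140 6
```

```text
t 14.3 pos [604.055  97.591 141.331] F [ 0.229 -0.139 -0.294] w 26.920469661285118 41.55096888542175 q6 1.5154248660708567
lin [ 2.974 -0.489  0.011] ang [0.003 0.    0.   ]
```

Request:
play_rows:
  motion:
    - {"linear": [0.5,-0.06,-0.08],"angular": [0,0,0],"gripper": -1}
    - {"linear": [0.98,-0.12,-0.08],"angular": [0,0,0],"gripper": -1}

```text
t: 14.5
tool_pos: [583.4, 174.3, 142.4]
ee_rot: [0.67, 0.743, -0.0, -0.0]
wrist_force: [0.2, -0.2, 0.3]
grip_width: 26.7
grasp_force: 41.5
```

Request:
play_rows:
  motion:
    - {"linear": [0.5,-0.06,0],"angular": [0,0,0],"gripper": -1}
    - {"linear": [0.98,-0.12,0],"angular": [0,0,0],"gripper": -1}

```text
t: 14.7
tool_pos: [564.4, 252.5, 141.2]
ee_rot: [0.669, 0.743, -0.001, -0.001]
wrist_force: [0.4, -0.6, 0.8]
grip_width: 26.9
grasp_force: 41.5
```

Request:
play_rows:
  motion:
    - {"linear": [0.5,-0.06,0],"angular": [0,0,0],"gripper": -1}
    - {"linear": [0.98,-0.12,0],"angular": [0,0,0],"gripper": -1}
    - {"linear": [0.98,-0.12,0],"angular": [0,0,0],"gripper": -1}

```text
t: 15.0
tool_pos: [545.0, 332.7, 140.8]
ee_rot: [0.666, 0.746, -0.001, -0.002]
wrist_force: [-0.0, -0.7, 0.5]
grip_width: 26.7
grasp_force: 41.5
```

Request:
play_rows:
  motion:
    - {"linear": [0,0,0.5],"angular": [0,0,0],"gripper": -1}
    - {"linear": [0,0,0.97],"angular": [0,0,0],"gripper": -1}
    - {"linear": [0,0,0.97],"angular": [0,0,0],"gripper": -0.1}
    - {"linear": [0,0,0.97],"angular": [0,0,0],"gripper": -0.1}
    - {"linear": [0,0,0.97],"angular": [0,0,0],"gripper": -0.1}

```text
t: 15.5
tool_pos: [549.2, 328.5, 67.6]
ee_rot: [0.669, 0.743, 0.002, 0.001]
wrist_force: [0.6, 0.6, 0.5]
grip_width: 38.6
grasp_force: 0.0
```

Request:
play_rows:
  motion:
    - {"linear": [0,0,-0.5],"angular": [0,0,0],"gripper": -0.1}
    - {"linear": [0,0,-1],"angular": [0,0,0],"gripper": -0.1}
    - {"linear": [0,0,-1],"angular": [0,0,0],"gripper": -0.1}

```text
t: 15.8
tool_pos: [553.1, 330.6, 157.1]
ee_rot: [0.669, 0.743, 0.009, 0.004]
wrist_force: [1.1, -0.1, 0.7]
grip_width: 38.5
grasp_force: 0.0
```

```bash
python3 - <<'E'
from h import *
im=env.read_camera('side')[:,:,::-1]; im2=env.read_camera('top')[:,:,::-1]
f=lambda i,x0,y0,x1,y1,k:cv2.resize(i[y0:y1,x0:x1],None,fx=k,fy=k,interpolation=cv2.INTER_CUBIC)
a=f(im,200,120,450,340,1.8); b=f(im2,120,160,410,300,1.3)
o=np.zeros((600,max(a.shape[1],b.shape[1]),3),np.uint8); o[:a.shape[0],:a.shape[1]]=a; o[400:400+b.shape[0],:b.shape[1]]=b[:200]
cv2.imwrite('pics/e.png',o)
E
python3 go.py 459.5 -300 160 -14
```

```text
t 15.9 pos [550.556 329.392 150.942] F [ 0.228 -0.438  0.047] w 38.4458972501697 0.0 q6 1.899721627233417
lin [-7.703 -1.961 -0.155] ang [ 0.003 -0.001  0.111]
```

View pics/e.png

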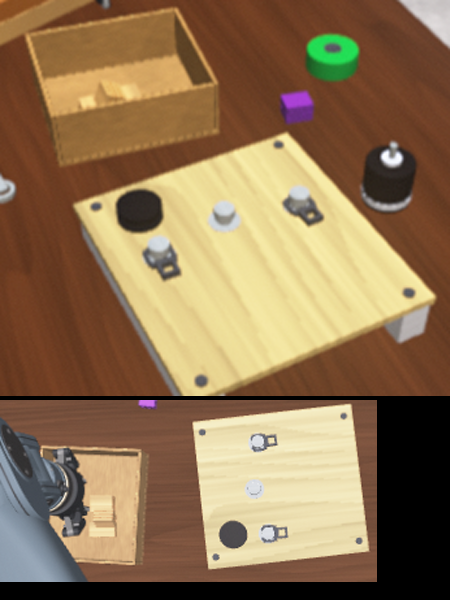

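The plate is clear and all three offcuts lie in the box (side crop about (110,95)). Next, the pick.

Request:
play_rows:
  motion:
    - {"linear": [-0.5,-0.12,-0.1],"angular": [0,0,0],"gripper": -0.1}
    - {"linear": [-0.96,-0.245,-0.1],"angular": [0,0,0],"gripper": -0.1}

```text
t: 16.1
tool_pos: [536.7, 249.6, 154.1]
ee_rot: [0.668, 0.744, 0.001, 0.001]
wrist_force: [2.0, -1.0, -0.1]
grip_width: 38.5
grasp_force: 0.0
```

Request:
play_rows:
  motion:
    - {"linear": [-0.5,-0.12,0],"angular": [0,0,0],"gripper": -0.1}
    - {"linear": [-0.96,-0.245,0],"angular": [0,0,0],"gripper": -0.1}

```text
t: 16.3
tool_pos: [524.5, 169.8, 153.2]
ee_rot: [0.669, 0.744, -0.0, 0.0]
wrist_force: [-0.7, -0.4, 0.2]
grip_width: 38.4
grasp_force: 0.0
```

Request:
play_rows:
  motion:
    - {"linear": [-0.5,-0.12,0],"angular": [0,0,0],"gripper": -0.1}
    - {"linear": [-0.96,-0.245,0],"angular": [0,0,0],"gripper": -0.1}

```text
t: 16.5
tool_pos: [513.1, 91.2, 153.2]
ee_rot: [0.669, 0.744, -0.0, 0.0]
wrist_force: [0.8, -0.3, -0.5]
grip_width: 38.4
grasp_force: 0.0
```

Request:
play_rows:
  motion:
    - {"linear": [-0.5,-0.12,0],"angular": [0,0,0],"gripper": -0.1}
    - {"linear": [-0.96,-0.245,0],"angular": [0,0,0],"gripper": -0.1}

```text
t: 16.7
tool_pos: [501.7, 12.8, 153.3]
ee_rot: [0.669, 0.744, -0.0, 0.0]
wrist_force: [0.9, -1.0, -0.4]
grip_width: 38.2
grasp_force: 0.0
```

Request:
play_rows:
  motion:
    - {"linear": [-0.5,-0.12,0],"angular": [0,0,0],"gripper": -0.1}
    - {"linear": [-0.96,-0.245,0],"angular": [0,0,0],"gripper": -0.1}

```text
t: 16.9
tool_pos: [490.3, -65.6, 153.3]
ee_rot: [0.669, 0.744, -0.0, 0.0]
wrist_force: [1.4, 0.7, -0.2]
grip_width: 38.3
grasp_force: 0.0
```

Request:
play_rows:
  motion:
    - {"linear": [-0.5,-0.12,0],"angular": [0,0,0],"gripper": -0.1}
    - {"linear": [-0.96,-0.245,0],"angular": [0,0,0],"gripper": -0.1}

```text
t: 17.1
tool_pos: [479.0, -144.1, 153.3]
ee_rot: [0.669, 0.743, -0.0, 0.0]
wrist_force: [-0.2, 0.4, 0.4]
grip_width: 38.4
grasp_force: 0.0
```

Request:
play_rows:
  motion:
    - {"linear": [-0.5,-0.12,0],"angular": [0,0,0],"gripper": -0.1}
    - {"linear": [-0.96,-0.245,0],"angular": [0,0,0],"gripper": -0.1}

```text
t: 17.3
tool_pos: [467.6, -222.5, 153.3]
ee_rot: [0.669, 0.743, 0.0, 0.0]
wrist_force: [0.7, 0.3, -0.5]
grip_width: 38.7
grasp_force: 0.0
```

Request:
play_rows:
  motion:
    - {"linear": [-0.5,-0.12,0],"angular": [0,0,0.11],"gripper": -0.1}
    - {"linear": [-0.96,-0.245,0],"angular": [0,0,0.11],"gripper": -0.1}
    - {"linear": [-0.96,-0.245,0],"angular": [0,0,0.11],"gripper": -0.1}
    - {"linear": [-0.96,-0.245,0],"angular": [0,0,0.11],"gripper": -0.1}

```text
t: 17.7
tool_pos: [456.2, -300.3, 152.9]
ee_rot: [0.787, 0.617, 0.0, -0.0]
wrist_force: [0.3, 0.6, -0.8]
grip_width: 38.2
grasp_force: 0.0
```

```bash
python3 go.py 459.5 -300 42 -14
```

```text
t 17.7 pos [ 456.15  -300.258  152.949] F [ 0.329  0.587 -0.842] w 38.245117043363116 0.0 q6 1.107422154120964
lin [0.012 0.041 1.387] ang [-0.    -0.     0.001]
```

Request:
play_rows:
  motion:
    - {"linear": [0.01,0.04,0.4],"angular": [0,0,0],"gripper": -0.1}
    - {"linear": [0.01,0.04,0.7],"angular": [0,0,0],"gripper": -0.1}
    - {"linear": [0.01,0.04,0.7],"angular": [0,0,0],"gripper": -0.1}
    - {"linear": [0.01,0.04,0.7],"angular": [0,0,0],"gripper": -0.1}

```text
t: 18.1
tool_pos: [459.9, -298.1, 97.2]
ee_rot: [0.786, 0.618, -0.0, -0.001]
wrist_force: [-0.5, -0.9, 1.0]
grip_width: 38.5
grasp_force: 0.0
```

Request:
play_rows:
  motion:
    - {"linear": [0,0,0.3],"angular": [0,0,0],"gripper": -0.1}
    - {"linear": [0,0,0.6],"angular": [0,0,0],"gripper": -0.1}
    - {"linear": [0,0,0.68],"angular": [0,0,0],"gripper": -0.1}
    - {"linear": [0,0,0.68],"angular": [0,0,0],"gripper": -0.1}

```text
t: 18.5
tool_pos: [460.1, -298.8, 43.3]
ee_rot: [0.786, 0.618, -0.0, -0.0]
wrist_force: [0.6, 0.6, -0.2]
grip_width: 38.3
grasp_force: 0.0
```

```bash
python3 go.py 459.5 -300 42 -14; python3 - <<'E'
from h import *
im=env.read_camera('side')[:,:,::-1]
f=lambda i,x0,y0,x1,y1,k:cv2.resize(i[y0:y1,x0:x1],None,fx=k,fy=k,interpolation=cv2.INTER_CUBIC)
cv2.imwrite('pics/g.png',f(im,280,330,430,480,4))
E
```

```text
t 18.5 pos [ 460.138 -298.784   43.29 ] F [ 0.615  0.577 -0.18 ] w 38.250936926231134 0.0 q6 1.11133058231518
lin [-0.017 -0.004  0.016] ang [-0.    -0.     0.002]
```

View pics/g.png

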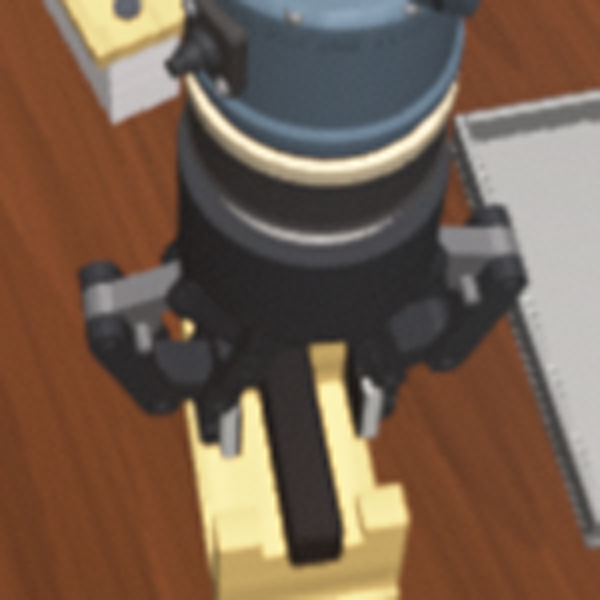

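The handle sits centred between the pads at about (300,430). Closing now.

Request:
play_rows:
  motion:
    - {"linear": [0,0,0],"angular": [0,0,0],"gripper": -1}
    - {"linear": [0,0,0],"angular": [0,0,0],"gripper": -1}
    - {"linear": [0,0,0],"angular": [0,0,0],"gripper": -1}
    - {"linear": [0,0,0],"angular": [0,0,0],"gripper": -1}
    - {"linear": [0,0,0],"angular": [0,0,0],"gripper": -1}
  grip_force: 100

```text
t: 19.05
tool_pos: [461.5, -300.2, 45.4]
ee_rot: [0.786, 0.618, 0.0, 0.002]
wrist_force: [0.1, 0.6, 5.8]
grip_width: 16.7
grasp_force: 98.7
```

Request:
play_rows:
  motion:
    - {"linear": [0,0,-0.2],"angular": [0,0,0],"gripper": -1}
    - {"linear": [0,0,-0.6],"angular": [0,0,0],"gripper": -1}
    - {"linear": [0,0,-1],"angular": [0,0,0],"gripper": -1}
    - {"linear": [0,0,-1],"angular": [0,0,0],"gripper": -1}
    - {"linear": [0,0,-1],"angular": [0,0,0],"gripper": -1}

```text
t: 19.55
tool_pos: [460.8, -299.7, 124.0]
ee_rot: [0.786, 0.618, 0.0, 0.001]
wrist_force: [0.8, 0.3, -1.3]
grip_width: 16.4
grasp_force: 97.8
```

```bash
python3 go.py 625 -68 125 -14
```

```text
t 19.55 pos [ 460.779 -299.709  123.98 ] F [ 0.842  0.253 -1.319] w 16.3905090901045 97.8157103061676 q6 1.1115338255218041
lin [ 3.301  1.307 -0.014] ang [0.001 0.    0.002]
```

Request:
play_rows:
  motion:
    - {"linear": [0.4,0.16,0],"angular": [0,0,0],"gripper": -1}
    - {"linear": [0.825,0.327,0],"angular": [0,0,0],"gripper": -1}

```text
t: 19.75
tool_pos: [500.1, -240.8, 120.8]
ee_rot: [0.787, 0.616, -0.001, -0.002]
wrist_force: [-0.3, 0.4, -1.0]
grip_width: 16.4
grasp_force: 97.8
```

Request:
play_rows:
  motion:
    - {"linear": [0.4,0.16,0],"angular": [0,0,0],"gripper": -1}
    - {"linear": [0.825,0.327,0],"angular": [0,0,0],"gripper": -1}

```text
t: 19.95
tool_pos: [541.5, -181.8, 120.5]
ee_rot: [0.787, 0.617, -0.001, -0.002]
wrist_force: [0.0, 0.2, -1.3]
grip_width: 16.0
grasp_force: 97.8
```

Request:
play_rows:
  motion:
    - {"linear": [0.4,0.16,0],"angular": [0,0,0],"gripper": -1}
    - {"linear": [0.825,0.327,0],"angular": [0,0,0],"gripper": -1}

```text
t: 20.15
tool_pos: [582.6, -123.9, 120.4]
ee_rot: [0.787, 0.618, -0.001, -0.002]
wrist_force: [1.0, -0.7, -0.5]
grip_width: 16.7
grasp_force: 97.8
```

Request:
play_rows:
  motion:
    - {"linear": [0.4,0.16,0],"angular": [0,0,0],"gripper": -1}
    - {"linear": [0.825,0.327,0],"angular": [0,0,0],"gripper": -1}
    - {"linear": [0.825,0.327,0],"angular": [0,0,0],"gripper": -1}

```text
t: 20.45
tool_pos: [625.0, -63.1, 120.0]
ee_rot: [0.785, 0.62, -0.0, -0.002]
wrist_force: [-0.6, -0.9, -1.7]
grip_width: 16.1
grasp_force: 97.9
```

Request:
play_rows:
  motion:
    - {"linear": [0,0,0.2],"angular": [0,0,0],"gripper": -1}
    - {"linear": [0,0,0.34],"angular": [0,0,0],"gripper": -1}
    - {"linear": [0,0,0.34],"angular": [0,0,0],"gripper": -1}
    - {"linear": [0,0,0.34],"angular": [0,0,0],"gripper": -1}

```text
t: 20.85
tool_pos: [623.1, -67.8, 94.4]
ee_rot: [0.787, 0.617, -0.001, -0.001]
wrist_force: [-0.2, 0.3, -0.8]
grip_width: 16.1
grasp_force: 97.9
```

```bash
python3 go.py 625.9 -67.8 97 -14; python3 - <<'E'
from h import *
im=env.read_camera('side')[:,:,::-1];im2=env.read_camera('top')[:,:,::-1]
f=lambda i,x0,y0,x1,y1,k:cv2.resize(i[y0:y1,x0:x1],None,fx=k,fy=k,interpolation=cv2.INTER_CUBIC)
cv2.imwrite('pics/k.png',np.hstack([f(im,340,200,420,280,5),f(im2,300,160,380,240,5)]))
E
```

```text
t 20.85 pos [623.132 -67.814  94.376] F [-0.204  0.308 -0.776] w 16.102679982063375 97.91826725006104 q6 1.5957119188468292
lin [ 0.008  0.033 -0.033] ang [-0.001  0.     0.001]
```

View pics/k.png

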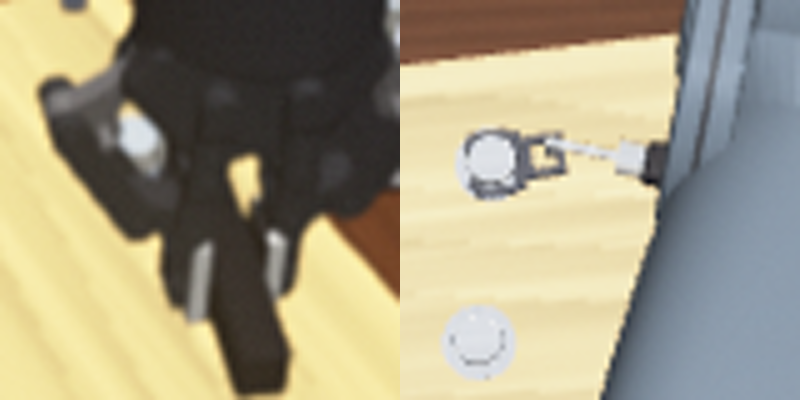

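```bash
python3 - <<'E'
from h import *
np.set_printoptions(precision=1,suppress=True)
c=lambda *p:(np.array(p,float)+.5)/5-.5+[220,160]
print('bend',at('top',c((548,143)),111),'eye',at('top',c((547,157)),58),'shaft',at('top',c((490,156)),68))
s=env.get_state();R=Rn.from_quat(s['ee_rot']).as_matrix();print(R.T[0], 'pred bend',s['tool_pos']+90*R[:,0])
E
```

```text
bend [[645.3  19.6 111. ]] eye [[647.4  20.2  58. ]] shaft [[647.1  45.8  68. ]]
[ 0.2  1.  -0. ] pred bend [645.8  19.4  96.1]
```

Request:
play_rows:
  motion:
    - {"linear": [0.018,0.02,0.06],"angular": [0,0,0],"gripper": -1}
    - {"linear": [0.018,0.02,0.12],"angular": [0,0,0],"gripper": -1}
    - {"linear": [0.018,0.02,0.12],"angular": [0,0,0],"gripper": -1}
    - {"linear": [0.018,0.02,0.12],"angular": [0,0,0],"gripper": -1}

```text
t: 21.35
tool_pos: [626.1, -66.4, 85.9]
ee_rot: [0.786, 0.618, -0.0, -0.0]
wrist_force: [0.9, -0.2, -0.8]
grip_width: 16.5
grasp_force: 97.9
```

```bash
python3 go.py 625.3 -66.8 72.5 -14; python3 - <<'E'
from h import *
im2=env.read_camera('top')[:,:,::-1]
f=lambda i,x0,y0,x1,y1,k:cv2.resize(i[y0:y1,x0:x1],None,fx=k,fy=k,interpolation=cv2.INTER_CUBIC)
cv2.imwrite('pics/l.png',f(im2,305,170,355,210,12))
E
```

```text
t 21.35 pos [626.071 -66.418  85.856] F [ 0.863 -0.189 -0.832] w 16.48931933653212 97.91753053665161 q6 1.5980448657990907
lin [-0.007 -0.008  0.167] ang [-0.     0.     0.002]
```

View pics/l.png

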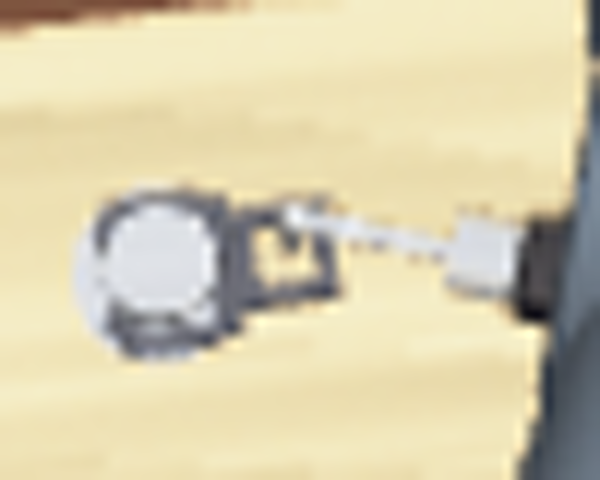

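```bash
python3 - <<'E'
from h import *
np.set_printoptions(precision=1,suppress=True)
c=lambda *p:(np.array(p,float)+.5)/12-.5+[305,170]
print('bend',at('top',c((291,212)),102.5),'tip',at('top',c((290,240)),67),'eye',at('top',c((291,254)),58))
E
```

```text
bend [[648.9  20.4 102.5]] tip [[649.3  20.8  67. ]] eye [[648.   20.7  58. ]]
```

Request:
play_rows:
  motion:
    - {"linear": [0,-0.01,0.05],"angular": [0,0,0],"gripper": -1}
    - {"linear": [0,-0.01,0.1],"angular": [0,0,0],"gripper": -1}
    - {"linear": [0,-0.01,0.165],"angular": [0,0,0],"gripper": -1}
    - {"linear": [0,-0.01,0.165],"angular": [0,0,0],"gripper": -1}
    - {"linear": [0,-0.01,0.165],"angular": [0,0,0],"gripper": -1}

```text
t: 21.9
tool_pos: [625.2, -66.2, 72.5]
ee_rot: [0.786, 0.618, -0.0, -0.0]
wrist_force: [-0.1, 0.0, -1.1]
grip_width: 16.2
grasp_force: 97.9
```

```bash
python3 go.py 625.3 -106.8 72.5 -14
```

```text
t 21.9 pos [625.19  -66.206  72.462] F [-0.08   0.021 -1.077] w 16.169304492193394 97.91772723197937 q6 1.5980343310993166
lin [-0.493  0.122 -0.001] ang [-0.     0.     0.002]
```

Request:
play_rows:
  motion:
    - {"linear": [-0.06,0.015,0],"angular": [0,0,0],"gripper": -1}
    - {"linear": [-0.12,0.03,0],"angular": [0,0,0],"gripper": -1}
    - {"linear": [-0.19,0.045,0],"angular": [0,0,0],"gripper": -1}
    - {"linear": [-0.26,0.06,0],"angular": [0,0,0],"gripper": -1}
    - {"linear": [-0.33,0.08,0],"angular": [0,0,0],"gripper": -1}
    - {"linear": [-0.4,0.1,0],"angular": [0,0,0],"gripper": -1}
    - {"linear": [-0.47,0.115,0],"angular": [0,0,0],"gripper": -1}
    - {"linear": [-0.47,0.115,0],"angular": [0,0,0],"gripper": -1}

```text
t: 22.7
tool_pos: [625.7, -106.4, 73.2]
ee_rot: [0.787, 0.617, -0.0, 0.0]
wrist_force: [0.2, 0.4, -1.0]
grip_width: 16.4
grasp_force: 97.9
```

```bash
python3 go.py 625.3 -104.8 112 -14; python3 - <<'E'
from h import *
im2=env.read_camera('top')[:,:,::-1]
f=lambda i,x0,y0,x1,y1,k:cv2.resize(i[y0:y1,x0:x1],None,fx=k,fy=k,interpolation=cv2.INTER_CUBIC)
cv2.imwrite('pics/n.png',f(im2,300,170,370,210,8))
E
```

```text
t 22.7 pos [ 625.673 -106.426   73.16 ] F [ 0.16   0.378 -0.951] w 16.436448312815333 97.85184860229492 q6 1.537999230506609
lin [ 0.018 -0.009 -0.486] ang [0.    0.    0.001]
```

View pics/n.png

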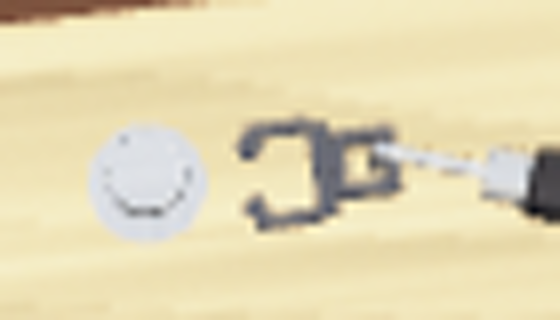

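Request:
play_rows:
  motion:
    - {"linear": [0.03,-0.008,0],"angular": [0,0,0],"gripper": -1}
    - {"linear": [0.03,-0.008,-0.1],"angular": [0,0,0],"gripper": -1}
    - {"linear": [0.03,-0.008,-0.3],"angular": [0,0,0],"gripper": -1}
    - {"linear": [0.03,-0.008,-0.5],"angular": [0,0,0],"gripper": -1}
    - {"linear": [0.03,-0.008,-0.5],"angular": [0,0,0],"gripper": -1}

```text
t: 23.25
tool_pos: [627.7, -102.7, 116.9]
ee_rot: [0.786, 0.618, 0.002, 0.003]
wrist_force: [0.9, -0.4, -0.5]
grip_width: 16.5
grasp_force: 97.9
```

Request:
play_rows:
  motion:
    - {"linear": [-0.05,-0.5,0],"angular": [0,0,0],"gripper": -1}
    - {"linear": [-0.1,-1,0],"angular": [0,0,0],"gripper": -1}

```text
t: 23.45
tool_pos: [545.2, -91.0, 111.5]
ee_rot: [0.786, 0.618, -0.001, -0.001]
wrist_force: [-0.3, -0.6, 0.0]
grip_width: 16.3
grasp_force: 98.1
```

Request:
play_rows:
  motion:
    - {"linear": [-0.05,-0.5,0],"angular": [0,0,0],"gripper": -1}
    - {"linear": [-0.1,-1,0],"angular": [0,0,0],"gripper": -1}
    - {"linear": [-0.1,-1,0],"angular": [0,0,0],"gripper": -1}
    - {"linear": [-0.1,-1,0],"angular": [0,0,0],"gripper": -1}

```text
t: 23.85
tool_pos: [465.4, -79.7, 112.4]
ee_rot: [0.786, 0.618, 0.0, -0.0]
wrist_force: [0.5, 0.8, -0.9]
grip_width: 16.5
grasp_force: 98.2
```

```bash
python3 go.py 464.1 -80.3 86 -14
```

```text
t 23.85 pos [465.384 -79.696 112.424] F [ 0.522  0.837 -0.936] w 16.52728423536725 98.17577719688416 q6 1.498259129207525
lin [-0.011 -0.014  0.33 ] ang [-0.    -0.     0.002]
```

Request:
play_rows:
  motion:
    - {"linear": [-0.011,-0.014,0.15],"angular": [0,0,0],"gripper": -1}
    - {"linear": [-0.011,-0.014,0.32],"angular": [0,0,0],"gripper": -1}
    - {"linear": [-0.011,-0.014,0.32],"angular": [0,0,0],"gripper": -1}
    - {"linear": [-0.011,-0.014,0.32],"angular": [0,0,0],"gripper": -1}

```text
t: 24.25
tool_pos: [464.7, -80.6, 86.2]
ee_rot: [0.786, 0.618, -0.001, -0.001]
wrist_force: [0.5, -0.2, -1.8]
grip_width: 16.6
grasp_force: 98.2
```

```bash
python3 go.py 464.1 -80.3 73 -14; python3 - <<'E'
from h import *
im2=env.read_camera('top')[:,:,::-1]
f=lambda i,x0,y0,x1,y1,k:cv2.resize(i[y0:y1,x0:x1],None,fx=k,fy=k,interpolation=cv2.INTER_CUBIC)
a=f(im2,312,240,362,280,12); b=f(im2,300,170,370,210,6)[:,:200]
cv2.imwrite('pics/o.png',a)
E
```

```text
t 24.25 pos [464.733 -80.577  86.159] F [ 0.51  -0.222 -1.833] w 16.627915194941682 98.17509412765503 q6 1.496111464397817
lin [ 0.001 -0.008  0.165] ang [-0.001 -0.     0.002]
```

View pics/o.png

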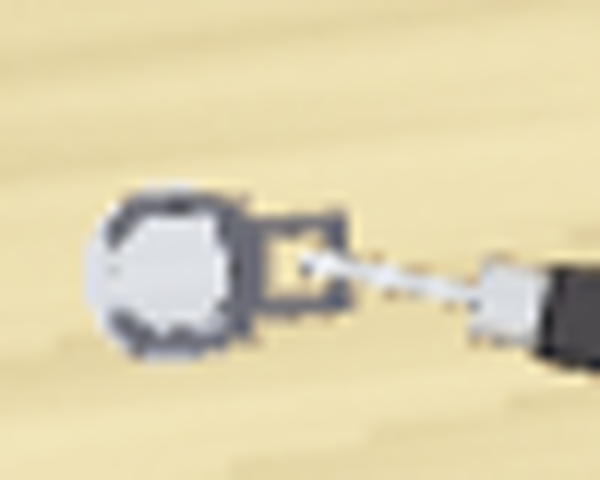

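```bash
python3 - <<'E'
from h import *
np.set_printoptions(precision=1,suppress=True)
c=lambda *p:(np.array(p,float)+.5)/12-.5+[312,240]
print('bend',at('top',c((312,256)),102.5),'tip',at('top',c((307,270)),67),'eye',at('top',c((299,265)),58))
E
```

```text
bend [[487.5   6.3 102.5]] tip [[486.    6.9  67. ]] eye [[487.2   8.3  58. ]]
```

Request:
play_rows:
  motion:
    - {"linear": [0.018,0.002,0.05],"angular": [0,0,0],"gripper": -1}
    - {"linear": [0.018,0.002,0.1],"angular": [0,0,0],"gripper": -1}
    - {"linear": [0.018,0.002,0.168],"angular": [0,0,0],"gripper": -1}
    - {"linear": [0.018,0.002,0.168],"angular": [0,0,0],"gripper": -1}
    - {"linear": [0.018,0.002,0.168],"angular": [0,0,0],"gripper": -1}

```text
t: 24.8
tool_pos: [465.2, -79.2, 73.7]
ee_rot: [0.786, 0.618, -0.0, -0.0]
wrist_force: [0.2, 0.4, -1.4]
grip_width: 16.4
grasp_force: 98.2
```

```bash
python3 go.py 464.7 -119 73 -14
```

```text
t 24.8 pos [465.234 -79.249  73.658] F [ 0.227  0.396 -1.401] w 16.437992379706774 98.17533731460571 q6 1.4991778944073142
lin [-0.484  0.111  0.008] ang [-0.    -0.     0.002]
```

Request:
play_rows:
  motion:
    - {"linear": [-0.06,0.015,0.008],"angular": [0,0,0],"gripper": -1}
    - {"linear": [-0.12,0.03,0.008],"angular": [0,0,0],"gripper": -1}
    - {"linear": [-0.19,0.045,0.008],"angular": [0,0,0],"gripper": -1}
    - {"linear": [-0.26,0.06,0.008],"angular": [0,0,0],"gripper": -1}
    - {"linear": [-0.33,0.08,0.008],"angular": [0,0,0],"gripper": -1}
    - {"linear": [-0.4,0.1,0.008],"angular": [0,0,0],"gripper": -1}
    - {"linear": [-0.48,0.115,0.008],"angular": [0,0,0],"gripper": -1}
    - {"linear": [-0.48,0.115,0.008],"angular": [0,0,0],"gripper": -1}

```text
t: 25.6
tool_pos: [465.5, -120.1, 73.5]
ee_rot: [0.787, 0.617, -0.0, 0.0]
wrist_force: [-0.3, 0.3, -1.4]
grip_width: 16.2
grasp_force: 98.1
```

Request:
play_rows:
  motion:
    - {"linear": [0.03,-0.008,0],"angular": [0,0,0],"gripper": -1}
    - {"linear": [0.03,-0.008,-0.1],"angular": [0,0,0],"gripper": -1}
    - {"linear": [0.03,-0.008,-0.3],"angular": [0,0,0],"gripper": -1}
    - {"linear": [0.03,-0.008,-0.6],"angular": [0,0,0],"gripper": -1}
    - {"linear": [0.03,-0.008,-0.6],"angular": [0,0,0],"gripper": -1}

```text
t: 26.1
tool_pos: [467.9, -117.1, 125.6]
ee_rot: [0.786, 0.618, 0.002, 0.003]
wrist_force: [0.5, -0.1, -0.5]
grip_width: 16.0
grasp_force: 98.1
```

```bash
python3 go.py 461 -300 120 -14; python3 - <<'E'
from h import *
im2=env.read_camera('top')[:,:,::-1]; cv2.imwrite('pics/top5.png',im2)
# dark clip pixels on the plate: list blobs
g=im2.max(2); m=(g<125).astype(np.uint8); m[:, :270]=0; m[:,405:]=0; m[:165]=0; m[290:]=0
n,l,st,ce=cv2.connectedComponentsWithStats(m,connectivity=8)
for i in range(1,n):
    if st[i,4]>15: print(st[i],ce[i].round(1))
E
```

```text
t 26.1 pos [ 467.88  -117.089  125.569] F [ 0.452 -0.145 -0.524] w 16.00872665315759 98.11225533485413 q6 1.4252126646997445
lin [-2.242  0.457  0.076] ang [0.002 0.    0.002]
[270 165  93   7 411] [304.1 167.2]
[391 165  14  20 244] [398.  173.7]
[270 173  15   3  25] [275.6 174.1]
[336 186  14  12  57] [342.2 191. ]
[ 375  195   30   95 1004] [394.8 248.7]
[270 203   7  63 247] [272.  243.1]
[289 253  21  21 353] [299.  263.1]
[339 256  16  12  58] [347.7 260.8]
[270 272   8   4  25] [273.2 273.6]
[270 277   9   2  16] [274.4 277.6]
[284 279   4   4  16] [285.5 280.5]
[292 281  86   9 255] [336.5 286.2]
[270 283  10   7  62] [274.5 286.3]
```

Request:
play_rows:
  motion:
    - {"linear": [-0.4,0.08,0],"angular": [0,0,0],"gripper": -1}
    - {"linear": [-0.75,0.152,0],"angular": [0,0,0],"gripper": -1}

```text
t: 26.35
tool_pos: [462.6, -177.5, 120.5]
ee_rot: [0.786, 0.618, -0.0, -0.0]
wrist_force: [1.1, 0.0, -1.0]
grip_width: 16.6
grasp_force: 98.1
```

Request:
play_rows:
  motion:
    - {"linear": [-0.4,0.08,0],"angular": [0,0,0],"gripper": -1}
    - {"linear": [-0.75,0.152,0],"angular": [0,0,0],"gripper": -1}

```text
t: 26.55
tool_pos: [459.8, -239.5, 120.1]
ee_rot: [0.786, 0.618, -0.0, -0.001]
wrist_force: [0.1, 0.0, -1.2]
grip_width: 16.7
grasp_force: 98.1
```

Request:
play_rows:
  motion:
    - {"linear": [-0.4,0.08,0],"angular": [0,0,0],"gripper": -1}
    - {"linear": [-0.75,0.152,0],"angular": [0,0,0],"gripper": -1}
    - {"linear": [-0.75,0.152,0],"angular": [0,0,0],"gripper": -1}
    - {"linear": [-0.75,0.152,0],"angular": [0,0,0],"gripper": -1}

```text
t: 26.95
tool_pos: [457.3, -299.6, 120.1]
ee_rot: [0.787, 0.617, -0.0, -0.001]
wrist_force: [0.5, 0.4, -1.0]
grip_width: 16.7
grasp_force: 98.1
```

```bash
python3 go.py 461 -300 46 -14
```

```text
t 26.95 pos [ 457.316 -299.622  120.05 ] F [ 0.479  0.439 -1.04 ] w 16.733090589012754 98.11335325241089 q6 1.1083716560289132
lin [0.005 0.048 0.926] ang [-0.001 -0.     0.001]
```

Request:
play_rows:
  motion:
    - {"linear": [0.005,0.048,0.3],"angular": [0,0,0],"gripper": -1}
    - {"linear": [0.005,0.048,0.6],"angular": [0,0,0],"gripper": -1}
    - {"linear": [0.005,0.048,0.8],"angular": [0,0,0],"gripper": -1}
    - {"linear": [0.005,0.048,0.9],"angular": [0,0,0],"gripper": -1}
    - {"linear": [0.005,0.048,0.92],"angular": [0,0,0],"gripper": -1}
    - {"linear": [0.005,0.048,0.92],"angular": [0,0,0],"gripper": -1}

```text
t: 27.55
tool_pos: [462.1, -299.9, 48.0]
ee_rot: [0.786, 0.618, 0.0, 0.0]
wrist_force: [-0.5, -0.3, -0.0]
grip_width: 16.2
grasp_force: 98.1
```

Request:
play_rows:
  motion:
    - {"linear": [0,0,0],"angular": [0,0,0],"gripper": -0.4}
    - {"linear": [0,0,0],"angular": [0,0,0],"gripper": -0.1}
    - {"linear": [0,0,0],"angular": [0,0,0],"gripper": -0.1}
    - {"linear": [0,0,0],"angular": [0,0,0],"gripper": -0.1}

```text
t: 27.95
tool_pos: [462.3, -300.8, 48.4]
ee_rot: [0.787, 0.618, 0.0, 0.001]
wrist_force: [0.9, 0.3, -0.0]
grip_width: 38.2
grasp_force: 0.0
```

Request:
play_rows:
  motion:
    - {"linear": [0,0,-0.5],"angular": [0,0,0],"gripper": -0.1}
    - {"linear": [0,0,-1],"angular": [0,0,0],"gripper": -0.1}
    - {"linear": [0,0,-1],"angular": [0,0,0],"gripper": -0.1}

```text
t: 28.25
tool_pos: [465.3, -303.3, 135.1]
ee_rot: [0.786, 0.618, 0.001, 0.006]
wrist_force: [0.4, 0.2, 1.0]
grip_width: 38.1
grasp_force: 0.0
```

```bash
python3 - <<'E'
from h import *
np.set_printoptions(precision=1,suppress=True)
im2=cv2.imread('pics/top5.png')
# clip outline in undistorted world: eye + axis from dark mask (threshold wider)
for nm,(x0,y0,x1,y1) in {'c3':(325,180,360,205),'c1':(328,250,363,273)}.items():
    m=(im2[y0:y1,x0:x1].max(2)<135); yy,xx=np.nonzero(m)
    print(nm,m.sum(),'x',xx.min()+x0,xx.max()+x0)
    for r in range(y0,y1): print(''.join('#' if v<110 else '+' if v<150 else '.' for v in im2[r,x0:x1].max(1)))
E
python3 go.py 487 -32 120 0
```

```text
c3 92 x 330 349
...................................
...................................
...................................
...................................
...................................
..........+++++....................
......+++###++++....++++...........
.....+++......++#+#####+...........
.....+++......+++++....+...........
.....##.......++++.....++..........
..............++++.....#+..........
..............#+#+.....++..........
..............++++.....++..........
...............+++++++++#..........
...............++###+..............
......++.......++..................
......++......++#..................
.......++++++##....................
.......++..........................
...................................
...................................
...................................
...................................
...................................
...................................
c1 81 x 339 357
...................................
...................................
...................................
...................................
...................................
...................................
...........+++++++++++.............
...........++......+++......++.....
..........+++......++#++++#..+.....
...........+........++++..+........
....................+++............
....................++++.....+.....
....................++++.....+.....
....................++#+.....+.....
....................++++++++++.....
...........++.......+++##+++++.....
...........++.......++.............
............++++++++++.............
............+++++..................
...................................
...................................
...................................
...................................
t 28.25 pos [ 465.264 -303.298  135.082] F [0.356 0.224 1.004] w 38.14914893716342 0.0 q6 1.1118131846712533
lin [ 3.36  -0.542  0.163] ang [ 0.003  0.002 -0.076]
```

```bash
python3 - <<'E'
from h import *
np.set_printoptions(precision=1,suppress=True)
P=at('top',[(345.2,190.3),(331,191.7),(354,261),(340,262)],58);print(P, np.degrees(np.arctan2(P[0]-P[1],P[2]-P[3]))); print(np.degrees(np.arctan2(*(P[0]-P[1])[1::-1])),np.degrees(np.arctan2(*(P[2]-P[3])[1::-1])))
im=env.read_camera('side')[:,:,::-1];im2=env.read_camera('top')[:,:,::-1]
f=lambda i,x0,y0,x1,y1,k:cv2.resize(i[y0:y1,x0:x1],None,fx=k,fy=k,interpolation=cv2.INTER_CUBIC)
cv2.imwrite('pics/r.png',np.hstack([f(im,220,190,420,480,2),f(im2,300,160,400,305,4)[:580]]))
E
```

```text
[[647.8 -16.5  58. ]
 [645.6  15.7  58. ]
 [487.4 -31.   58. ]
 [486.1   0.4  58. ]] [  59.6 -134.3    0. ]
-86.09118910182727 -87.64609053670739
```

View pics/r.png

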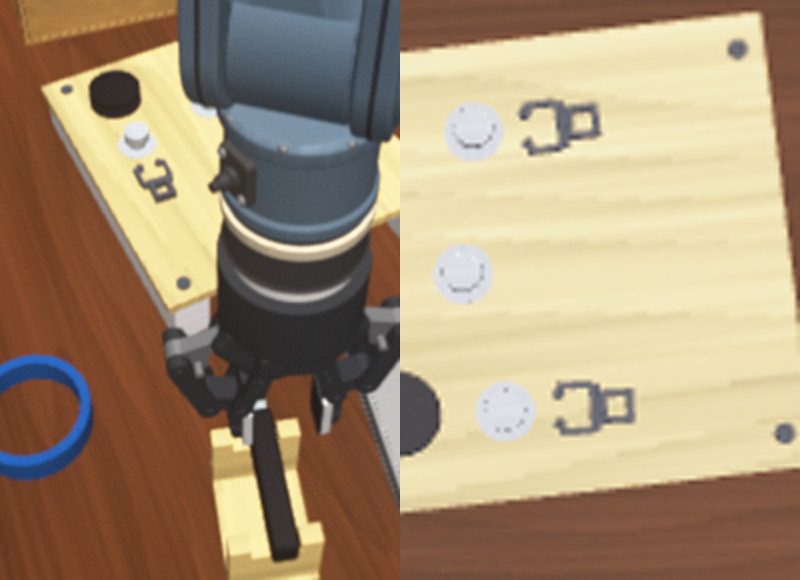

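Both clips are off, with eyes at top-crop (582,122) and (622,405), and the pick lies straight in its rest. Now fetching clip 1.

Request:
play_rows:
  motion:
    - {"linear": [0.4,-0.06,0.1],"angular": [0,0,0],"gripper": 0}
    - {"linear": [0.82,-0.125,0.1],"angular": [0,0,0],"gripper": 0}

```text
t: 28.55
tool_pos: [466.1, -233.4, 116.8]
ee_rot: [0.787, 0.617, -0.001, -0.002]
wrist_force: [-0.1, 0.6, -0.4]
grip_width: 42.8
grasp_force: 0.0
```

Request:
play_rows:
  motion:
    - {"linear": [0.4,-0.06,0],"angular": [0,0,0],"gripper": 0}
    - {"linear": [0.82,-0.125,0],"angular": [0,0,0],"gripper": 0}

```text
t: 28.75
tool_pos: [472.2, -166.5, 117.5]
ee_rot: [0.787, 0.617, -0.001, -0.002]
wrist_force: [0.8, 0.8, 0.4]
grip_width: 42.6
grasp_force: 0.0
```

Request:
play_rows:
  motion:
    - {"linear": [0.4,-0.06,0],"angular": [0,0,0],"gripper": 0}
    - {"linear": [0.82,-0.125,0],"angular": [0,0,0],"gripper": 0}

```text
t: 28.95
tool_pos: [478.1, -100.5, 117.7]
ee_rot: [0.787, 0.617, -0.001, -0.001]
wrist_force: [0.6, -0.2, -0.9]
grip_width: 42.8
grasp_force: 0.0
```

Request:
play_rows:
  motion:
    - {"linear": [0.4,-0.06,0],"angular": [0,0,-0.094],"gripper": 0}
    - {"linear": [0.82,-0.125,0],"angular": [0,0,-0.094],"gripper": 0}
    - {"linear": [0.82,-0.125,0],"angular": [0,0,-0.094],"gripper": 0}
    - {"linear": [0.82,-0.125,0],"angular": [0,0,-0.094],"gripper": 0}

```text
t: 29.35
tool_pos: [484.1, -35.3, 118.1]
ee_rot: [0.687, 0.727, -0.001, -0.001]
wrist_force: [0.8, -0.3, 0.5]
grip_width: 42.4
grasp_force: 0.0
```

```bash
python3 go.py 487.4 -36 75 3; python3 - <<'E'
from h import *
np.set_printoptions(precision=1,suppress=True)
c=lambda *p:(np.array(p,float)+.5)/4-.5+[200,160]
print(at('top',c((622,405),(582,122)),58)); cs=lambda *p:(np.array(p,float)+.5)/2-.5+[220,190]
print(at('side',cs((160,187)),58))
E
```

```text
t 29.35 pos [484.144 -35.291 118.098] F [ 0.783 -0.339  0.452] w 42.372506857911894 0.0 q6 1.3034873087344432
lin [-0.011  0.042  0.539] ang [-0.001 -0.     0.001]
[[487.6 -33.6  58. ]
 [648.2 -16.3  58. ]]
[[485.2 -32.6  58. ]]
```

Request:
play_rows:
  motion:
    - {"linear": [-0.01,0.04,0.4],"angular": [0,0,0],"gripper": 0}
    - {"linear": [-0.01,0.04,0.7],"angular": [0,0,0],"gripper": 0}
    - {"linear": [-0.01,0.04,0.84],"angular": [0,0,0],"gripper": 0}
    - {"linear": [-0.01,0.04,0.84],"angular": [0,0,0],"gripper": 0}
    - {"linear": [-0.01,0.04,0.84],"angular": [0,0,0],"gripper": 0}

```text
t: 29.85
tool_pos: [488.6, -37.3, 53.0]
ee_rot: [0.688, 0.726, -0.0, 0.0]
wrist_force: [0.4, 0.6, 0.4]
grip_width: 42.6
grasp_force: 0.0
```

Request:
play_rows:
  motion:
    - {"linear": [0,0,0],"angular": [0,0,0],"gripper": -1}
    - {"linear": [0,0,0],"angular": [0,0,0],"gripper": -1}
    - {"linear": [0,0,0],"angular": [0,0,0],"gripper": -1}
    - {"linear": [0,0,0],"angular": [0,0,0],"gripper": -1}
  grip_force: 50

```text
t: 30.25
tool_pos: [489.5, -37.0, 54.0]
ee_rot: [0.687, 0.727, 0.0, 0.001]
wrist_force: [-0.5, 0.2, 5.3]
grip_width: 16.5
grasp_force: 49.0
```

```bash
python3 go.py 487.4 -36 75 3
```

```text
t 30.25 pos [489.465 -36.988  54.003] F [-0.539  0.197  5.283] w 16.49874281200406 48.97423982620239 q6 1.3031247105641666
lin [ 0.013 -0.024 -0.263] ang [0.001 0.    0.001]
```

Request:
play_rows:
  motion:
    - {"linear": [0,0,-0.1],"angular": [0,0,0],"gripper": -1}
    - {"linear": [0,0,-0.4],"angular": [0,0,0],"gripper": -1}
    - {"linear": [0,0,-0.75],"angular": [0,0,0],"gripper": -1}
    - {"linear": [0,0,-0.75],"angular": [0,0,0],"gripper": -1}

```text
t: 30.65
tool_pos: [491.2, -37.0, 116.8]
ee_rot: [0.687, 0.727, 0.002, 0.003]
wrist_force: [0.1, -0.5, 0.5]
grip_width: 16.3
grasp_force: 48.8
```

```bash
python3 go.py 608 -300 110 3;  python3 - <<'E'
from h import *
im=env.read_camera('side'); cv2.imwrite('pics/side7.png',im[:,:,::-1])
# seat of clip 1 on plate still dark?
p=proj('side',[[487.4,-33.5,58],[487,-10,54]]).round().astype(int); print(p)
x,y=p[0]; print((im[y-10:y+10,x-12:x+12].max(2)<110).sum())
a=cv2.imread('pics/raw_x.png') if 0 else None
E
```

```text
t 30.65 pos [491.218 -36.992 116.788] F [ 0.104 -0.475  0.502] w 16.25227960588257 48.82866024971008 q6 1.3030409776944631
lin [-3.364  1.272  0.1  ] ang [0.002 0.001 0.001]
[[301 283]
 [296 275]]
0
```

Request:
play_rows:
  motion:
    - {"linear": [-0.4,0.16,0],"angular": [0,0,0],"gripper": -1}
    - {"linear": [-0.84,0.32,0],"angular": [0,0,0],"gripper": -1}

```text
t: 30.9
tool_pos: [517.2, -101.6, 111.2]
ee_rot: [0.686, 0.728, -0.0, -0.001]
wrist_force: [0.6, -0.6, -0.6]
grip_width: 16.3
grasp_force: 48.9
```

Request:
play_rows:
  motion:
    - {"linear": [-0.4,0.16,0],"angular": [0,0,0],"gripper": -1}
    - {"linear": [-0.84,0.32,0],"angular": [0,0,0],"gripper": -1}

```text
t: 31.1
tool_pos: [546.5, -168.3, 110.6]
ee_rot: [0.687, 0.727, -0.0, -0.002]
wrist_force: [0.2, 0.2, 1.0]
grip_width: 16.3
grasp_force: 48.9
```

Request:
play_rows:
  motion:
    - {"linear": [-0.4,0.16,0],"angular": [0,0,0],"gripper": -1}
    - {"linear": [-0.84,0.32,0],"angular": [0,0,0],"gripper": -1}

```text
t: 31.3
tool_pos: [575.9, -234.0, 110.3]
ee_rot: [0.687, 0.727, -0.0, -0.002]
wrist_force: [0.7, 0.0, -0.7]
grip_width: 16.1
grasp_force: 48.9
```

Request:
play_rows:
  motion:
    - {"linear": [-0.4,0.16,0],"angular": [0,0,0],"gripper": -1}
    - {"linear": [-0.84,0.32,0],"angular": [0,0,0],"gripper": -1}
    - {"linear": [-0.84,0.32,0],"angular": [0,0,0],"gripper": -1}
    - {"linear": [-0.84,0.32,0],"angular": [0,0,0],"gripper": -1}

```text
t: 31.7
tool_pos: [604.6, -299.2, 109.6]
ee_rot: [0.688, 0.726, -0.0, -0.002]
wrist_force: [-0.5, 0.2, -0.3]
grip_width: 16.1
grasp_force: 48.9
```

Request:
play_rows:
  motion:
    - {"linear": [0,0,0.4],"angular": [0,0,0],"gripper": -1}
    - {"linear": [0,0,0.85],"angular": [0,0,0],"gripper": -1}
    - {"linear": [0,0,0.85],"angular": [0,0,0],"gripper": -1}
    - {"linear": [0,0,0.85],"angular": [0,0,0],"gripper": -1}

```text
t: 32.1
tool_pos: [604.3, -297.3, 43.4]
ee_rot: [0.687, 0.727, -0.0, -0.002]
wrist_force: [-0.3, -0.7, 0.1]
grip_width: 16.3
grasp_force: 48.9
```

```bash
python3 go.py 608 -300 10 3
```

```text
t 32.1 pos [ 604.282 -297.27    43.407] F [-0.276 -0.66   0.072] w 16.281514930390827 48.94995331764221 q6 0.9569111847696241
lin [-0.038  0.046  0.417] ang [-0.001 -0.001  0.002]
```

Request:
play_rows:
  motion:
    - {"linear": [-0.02,0.046,0.2],"angular": [0,0,0],"gripper": -1}
    - {"linear": [-0.02,0.046,0.34],"angular": [0,0,0],"gripper": -1}
    - {"linear": [-0.02,0.046,0.4],"angular": [0,0,0],"gripper": -1}
    - {"linear": [-0.02,0.046,0.4],"angular": [0,0,0],"gripper": -1}

```text
t: 32.5
tool_pos: [608.8, -300.1, 11.2]
ee_rot: [0.687, 0.727, -0.0, -0.001]
wrist_force: [-0.5, 0.2, 0.3]
grip_width: 16.2
grasp_force: 48.9
```

Request:
play_rows:
  motion:
    - {"linear": [0,0,0],"angular": [0,0,0],"gripper": -0.3}
    - {"linear": [0,0,0],"angular": [0,0,0],"gripper": -0.3}
    - {"linear": [0,0,0],"angular": [0,0,0],"gripper": -0.3}

```text
t: 32.8
tool_pos: [610.0, -301.0, 13.4]
ee_rot: [0.687, 0.727, 0.0, 0.001]
wrist_force: [-0.4, 0.0, -0.3]
grip_width: 29.5
grasp_force: 0.0
```

Request:
play_rows:
  motion:
    - {"linear": [0,0,-0.5],"angular": [0,0,0],"gripper": -0.3}
    - {"linear": [0,0,-1],"angular": [0,0,0],"gripper": -0.1}
    - {"linear": [0,0,-1],"angular": [0,0,0],"gripper": 0}

```text
t: 33.1
tool_pos: [613.7, -303.3, 101.6]
ee_rot: [0.687, 0.727, 0.001, 0.007]
wrist_force: [0.7, -0.6, 1.7]
grip_width: 42.7
grasp_force: 0.0
```

```bash
python3 go.py 648.2 -19.3 110 4
```

```text
t 33.1 pos [ 613.744 -303.292  101.605] F [ 0.716 -0.579  1.734] w 42.69580329392633 0.0 q6 0.9579764106045017
lin [ 3.519  0.63  -0.127] ang [ 0.004  0.003 -0.004]
```

Request:
play_rows:
  motion:
    - {"linear": [0.4,0.08,-0.2],"angular": [0,0,0],"gripper": 0}
    - {"linear": [0.88,0.16,-0.2],"angular": [0,0,0],"gripper": 0}

```text
t: 33.3
tool_pos: [620.0, -231.4, 111.8]
ee_rot: [0.688, 0.725, 0.001, 0.003]
wrist_force: [1.1, -0.5, -0.4]
grip_width: 42.6
grasp_force: 0.0
```

Request:
play_rows:
  motion:
    - {"linear": [0.4,0.08,0],"angular": [0,0,0],"gripper": 0}
    - {"linear": [0.88,0.16,0],"angular": [0,0,0],"gripper": 0}

```text
t: 33.5
tool_pos: [627.6, -158.2, 109.2]
ee_rot: [0.687, 0.726, 0.0, 0.001]
wrist_force: [0.2, 0.7, 0.5]
grip_width: 42.2
grasp_force: 0.0
```

Request:
play_rows:
  motion:
    - {"linear": [0.4,0.08,0],"angular": [0,0,0],"gripper": 0}
    - {"linear": [0.88,0.16,0],"angular": [0,0,0],"gripper": 0}

```text
t: 33.7
tool_pos: [636.4, -86.8, 108.9]
ee_rot: [0.687, 0.726, 0.0, 0.001]
wrist_force: [1.0, -0.3, 0.5]
grip_width: 42.8
grasp_force: 0.0
```

Request:
play_rows:
  motion:
    - {"linear": [0.4,0.08,0],"angular": [0,0,0],"gripper": 0}
    - {"linear": [0.88,0.16,0],"angular": [0,0,0],"gripper": 0}
    - {"linear": [0.88,0.16,0],"angular": [0,0,0],"gripper": 0}
    - {"linear": [0.88,0.16,0],"angular": [0,0,0],"gripper": 0}

```text
t: 34.1
tool_pos: [645.1, -15.8, 108.8]
ee_rot: [0.686, 0.727, -0.0, 0.0]
wrist_force: [0.1, 0.6, 0.1]
grip_width: 42.7
grasp_force: 0.0
```

```bash
python3 go.py 648.2 -19.5 75 4
```

```text
t 34.1 pos [645.056 -15.752 108.771] F [0.105 0.555 0.075] w 42.655840519778266 0.0 q6 1.3848107011633815
lin [-0.049  0.036  0.422] ang [ 0.     0.    -0.004]
```

Request:
play_rows:
  motion:
    - {"linear": [-0.045,0.034,0.3],"angular": [0,0,0],"gripper": 0}
    - {"linear": [-0.045,0.034,0.6],"angular": [0,0,0],"gripper": 0}
    - {"linear": [-0.045,0.034,0.73],"angular": [0,0,0],"gripper": 0}
    - {"linear": [-0.045,0.034,0.73],"angular": [0,0,0],"gripper": 0}
    - {"linear": [-0.045,0.034,0.73],"angular": [0,0,0],"gripper": 0}

```text
t: 34.6
tool_pos: [647.9, -21.1, 50.5]
ee_rot: [0.688, 0.726, 0.0, 0.0]
wrist_force: [0.3, 0.0, 0.5]
grip_width: 42.5
grasp_force: 0.0
```

Request:
play_rows:
  motion:
    - {"linear": [0,0,0],"angular": [0,0,0],"gripper": -1}
    - {"linear": [0,0,0],"angular": [0,0,0],"gripper": -1}
    - {"linear": [0,0,0],"angular": [0,0,0],"gripper": -1}
    - {"linear": [0,0,0],"angular": [0,0,0],"gripper": -1}

```text
t: 35.0
tool_pos: [648.3, -20.4, 50.9]
ee_rot: [0.687, 0.727, 0.0, 0.001]
wrist_force: [-0.1, -0.9, 1.7]
grip_width: 17.3
grasp_force: 49.2
```

Request:
play_rows:
  motion:
    - {"linear": [0,0,-0.1],"angular": [0,0,0],"gripper": -1}
    - {"linear": [0,0,-0.4],"angular": [0,0,0],"gripper": -1}
    - {"linear": [0,0,-0.75],"angular": [0,0,0],"gripper": -1}
    - {"linear": [0,0,-0.75],"angular": [0,0,0],"gripper": -1}

```text
t: 35.4
tool_pos: [650.7, -20.3, 115.6]
ee_rot: [0.687, 0.727, 0.003, 0.003]
wrist_force: [1.3, -0.4, -0.5]
grip_width: 17.3
grasp_force: 48.9
```

```bash
python3 go.py 641 -300 110 3
```

```text
t 35.4 pos [650.748 -20.262 115.624] F [ 1.337 -0.358 -0.474] w 17.255198981349285 48.85567009449005 q6 1.3804982064561249
lin [-3.484 -0.318  0.073] ang [0.003 0.    0.001]
```

Request:
play_rows:
  motion:
    - {"linear": [-0.4,-0.04,0],"angular": [0,0,0],"gripper": -1}
    - {"linear": [-0.87,-0.08,0],"angular": [0,0,0],"gripper": -1}

```text
t: 35.6
tool_pos: [645.2, -88.8, 109.8]
ee_rot: [0.686, 0.728, 0.0, -0.0]
wrist_force: [0.1, -0.1, -0.4]
grip_width: 17.4
grasp_force: 48.9
```

Request:
play_rows:
  motion:
    - {"linear": [-0.4,-0.04,0],"angular": [0,0,0],"gripper": -1}
    - {"linear": [-0.87,-0.08,0],"angular": [0,0,0],"gripper": -1}

```text
t: 35.8
tool_pos: [642.2, -160.0, 109.1]
ee_rot: [0.687, 0.727, -0.0, -0.001]
wrist_force: [0.9, 0.3, -0.6]
grip_width: 17.3
grasp_force: 48.9
```

Request:
play_rows:
  motion:
    - {"linear": [-0.4,-0.04,0],"angular": [0,0,0],"gripper": -1}
    - {"linear": [-0.87,-0.08,0],"angular": [0,0,0],"gripper": -1}

```text
t: 36.0
tool_pos: [639.7, -230.0, 109.0]
ee_rot: [0.687, 0.727, 0.0, -0.001]
wrist_force: [0.1, -0.1, -1.7]
grip_width: 17.3
grasp_force: 48.9
```

Request:
play_rows:
  motion:
    - {"linear": [-0.4,-0.04,0],"angular": [0,0,0],"gripper": -1}
    - {"linear": [-0.87,-0.08,0],"angular": [0,0,0],"gripper": -1}
    - {"linear": [-0.87,-0.08,0],"angular": [0,0,0],"gripper": -1}
    - {"linear": [-0.87,-0.08,0],"angular": [0,0,0],"gripper": -1}

```text
t: 36.4
tool_pos: [637.1, -299.9, 108.8]
ee_rot: [0.688, 0.726, 0.0, -0.001]
wrist_force: [-0.1, 0.2, -0.3]
grip_width: 16.9
grasp_force: 48.9
```

Request:
play_rows:
  motion:
    - {"linear": [0,0,0.4],"angular": [0,0,0],"gripper": -1}
    - {"linear": [0,0,0.85],"angular": [0,0,0],"gripper": -1}
    - {"linear": [0,0,0.85],"angular": [0,0,0],"gripper": -1}
    - {"linear": [0,0,0.85],"angular": [0,0,0],"gripper": -1}

```text
t: 36.8
tool_pos: [636.8, -297.3, 40.8]
ee_rot: [0.686, 0.727, -0.0, -0.002]
wrist_force: [0.2, -0.2, 0.1]
grip_width: 16.7
grasp_force: 48.9
```

```bash
python3 go.py 642 -300 9 3
```

```text
t 36.8 pos [ 636.807 -297.316   40.808] F [ 0.154 -0.216  0.12 ] w 16.679626194995436 48.93198609352112 q6 0.9809106927322023
lin [-0.038  0.064  0.397] ang [-0.001 -0.001  0.002]
```

Request:
play_rows:
  motion:
    - {"linear": [-0.02,0.1,0.15],"angular": [0,0,0],"gripper": -1}
    - {"linear": [-0.02,0.1,0.28],"angular": [0,0,0],"gripper": -1}
    - {"linear": [-0.02,0.1,0.38],"angular": [0,0,0],"gripper": -1}
    - {"linear": [-0.02,0.1,0.38],"angular": [0,0,0],"gripper": -1}

```text
t: 37.2
tool_pos: [644.9, -300.0, 9.8]
ee_rot: [0.687, 0.727, -0.0, -0.002]
wrist_force: [-0.9, 0.8, -1.1]
grip_width: 17.3
grasp_force: 48.9
```

Request:
play_rows:
  motion:
    - {"linear": [0,0,0],"angular": [0,0,0],"gripper": -0.3}
    - {"linear": [0,0,0],"angular": [0,0,0],"gripper": -0.3}
    - {"linear": [0,0,0],"angular": [0,0,0],"gripper": -0.3}

```text
t: 37.5
tool_pos: [646.3, -301.0, 12.6]
ee_rot: [0.687, 0.727, 0.0, 0.001]
wrist_force: [-0.3, -0.3, 0.6]
grip_width: 29.6
grasp_force: 0.0
```

Request:
play_rows:
  motion:
    - {"linear": [0,0,-0.5],"angular": [0,0,0],"gripper": -0.3}
    - {"linear": [0,0,-1],"angular": [0,0,0],"gripper": -0.3}
    - {"linear": [0,0,-1],"angular": [0,0,0],"gripper": -0.3}

```text
t: 37.8
tool_pos: [650.1, -303.2, 101.2]
ee_rot: [0.687, 0.727, 0.002, 0.007]
wrist_force: [1.0, 0.4, 0.6]
grip_width: 29.8
grasp_force: 0.0
```

Request:
play_rows:
  motion:
    - {"linear": [0.5,-0.3,-0.4],"angular": [0,0,0],"gripper": -0.3}
    - {"linear": [1,-0.6,-0.8],"angular": [0,0,0],"gripper": -0.3}
    - {"linear": [1,-0.6,-0.8],"angular": [0,0,0],"gripper": -0.3}

```text
t: 38.1
tool_pos: [593.5, -221.3, 160.2]
ee_rot: [0.686, 0.727, 0.001, 0.002]
wrist_force: [0.1, 0.2, 0.8]
grip_width: 30.1
grasp_force: 0.0
```

Request:
play_rows:
  motion:
    - {"linear": [0.5,-0.3,-0.2],"angular": [0,0,0],"gripper": -0.3}
    - {"linear": [1,-0.6,-0.4],"angular": [0,0,0],"gripper": -0.3}
    - {"linear": [1,-0.6,-0.4],"angular": [0,0,0],"gripper": -0.3}

```text
t: 38.4
tool_pos: [539.7, -142.8, 190.8]
ee_rot: [0.686, 0.728, 0.001, 0.001]
wrist_force: [0.1, -0.4, 0.5]
grip_width: 30.0
grasp_force: 0.0
```

Request:
play_rows:
  motion:
    - {"linear": [0.5,-0.3,0],"angular": [0,0,0],"gripper": -0.3}
    - {"linear": [1,-0.6,0],"angular": [0,0,0],"gripper": -0.3}
    - {"linear": [1,-0.6,0],"angular": [0,0,0],"gripper": -0.3}
    - {"linear": [1,-0.6,0],"angular": [0,0,0],"gripper": -0.3}

```text
t: 38.8
tool_pos: [488.9, -69.0, 187.7]
ee_rot: [0.687, 0.727, 0.0, 0.001]
wrist_force: [0.1, 0.1, 0.6]
grip_width: 29.9
grasp_force: 0.0
```

```bash
python3 go.py 550 -60 200 3; python3 - <<'E'
from h import *
im=env.read_camera('side')[:,:,::-1];im2=env.read_camera('top')[:,:,::-1]
cv2.imwrite('pics/sideF.png',im);cv2.imwrite('pics/topF.png',im2)
f=lambda i,x0,y0,x1,y1,k:cv2.resize(i[y0:y1,x0:x1],None,fx=k,fy=k,interpolation=cv2.INTER_CUBIC)
o=np.zeros((600,800,3),np.uint8)
a=f(im2,415,155,515,300,3); o[:435,:300]=a
b=f(im,200,100,530,480,1.5); o[:570,300:795]=b
d=f(im2,130,180,250,235,2.4)[:,:299]; o[440:440+d.shape[0],:d.shape[1]]=d
cv2.imwrite('pics/F.png',o)
E
```

```text
t 38.8 pos [488.933 -68.971 187.701] F [0.051 0.131 0.611] w 29.858043553993014 0.0 q6 1.2379566394558508
lin [ 0.068  0.769 -0.153] ang [0.    0.    0.002]
```

View pics/F.png

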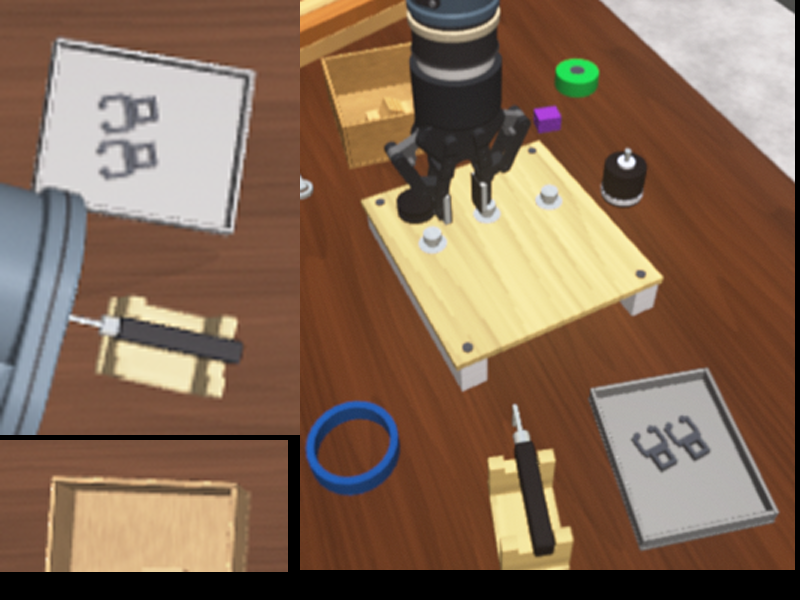

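```bash
python3 - <<'E'
from h import *
np.set_printoptions(precision=1,suppress=True)
for f,n,(x0,y0,x1,y1) in(('top0','top',(450,255,502,285)),('topF','top',(450,255,502,285)),('side0','side',(335,380,375,470)),('sideF','side',(335,380,375,470))):
    m=cv2.imread(f'pics/{f}.png')[y0:y1,x0:x1].max(2)<70
    yy,xx=np.nonzero(m); c=[xx.mean()+x0,yy.mean()+y0]
    u=np.linalg.svd(np.c_[xx-xx.mean(),yy-yy.mean()],full_matrices=False)[2][0]
    print(f,m.sum(),c,at(n,[c],70),np.degrees(np.arctan2(u[1],u[0])))
E
```

```text
top0 48 [np.float64(473.2083333333333), np.float64(270.0416666666667)] [[ 458.4 -297.1   70. ]] 12.755153367038146
topF 53 [np.float64(471.3018867924528), np.float64(268.0943396226415)] [[ 462.9 -292.9   70. ]] 13.585570449913964
side0 996 [np.float64(352.2951807228916), np.float64(432.3062248995984)] [[ 455.9 -307.2   70. ]] 79.47374092675315
sideF 1006 [np.float64(355.64214711729625), np.float64(432.05765407554674)] [[ 460.  -308.6   70. ]] 78.62821310170827
```

The pick is about 4 mm off its first place, well within tolerance. The clips lie in the tray and the offcuts in the box.

```bash
python3 -c "
from plant import env
print(env.hand_in())"
```

```text
the job is handed in; nothing more can be done
None
```

The job is handed in (the call returned no verdict): the three offcuts on the plate are in the cardboard box, both clips are in the grey tray, the pick lies hook down in its rest about 4 mm from where it started, and the motor, wrench and tape were never touched.

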